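# Fan sample plates under the scanner and pull its trigger

## Robot

A 7-joint arm with a two-finger parallel gripper is mounted at the origin on the work surface. World frame = base frame: x ahead of the robot, y to its left, z up, the work surface at z = 0. Lengths are in m, angles in rad, forces in N, time in s.
With the tool pointing down it reaches from about 0.4 to 0.85 m from the base axis. Payload 10.4 kg.
Tool frame: the origin (TCP) lies at the very end of the fingers, on their centre line; the grasp point (between the pads) lies 19 mm behind it; x points along the fingers, z is the direction in which the jaws open and shut, and the axes are right-handed (so a half turn about x gives the same grasp; the last joint's range is limited). The gripper opens to 85 mm and grips with 20 to 120 N. Pads are 22 mm wide; open, the fingers measure 114 mm over their backs; the gripper's body (76 mm by 85 mm) begins 54 mm behind the grasp point. The pads swing forward as they close: fully open they stand 13 mm farther back than shut.
Start: joints at [-1.215, 0.332, -0.065, 1.46, 0.022, 1.35, -0.088], TCP at [0.231, 0.581, 0.231] pointing down, gripper open.
Joint ranges: [-2.6, 2.6], [-0.5, 2.12], [-1.47, 1.34], [0.16, 2.42], [-1.27, 4.41], [0.06, 2.06], [-2.6, 2.6]. Speed limits (rad/s): [2.22, 2.22, 2.79, 2.79, 3.14, 3.14, 3.14].

## Interface

Orientations are given as a unit quaternion [x, y, z, w].
In Python, from workcell import readout, camera, manip gives the robot as it stands.
- The arm moves only by the shell command python3 -m inch 'ROWS' [FORCE]. ROWS is JSON, a list of rows, each a list of 3 entries, a list of its own where there are three numbers: the turn, a rotation vector about the tool's x, y, z in degrees, then the shift along the tool's x, y, z in mm, then the closure, from 0 (fully open) to 1 (shut). In form: [[[wx, wy, wz], [dx, dy, dz], hand], ...]. A call has 1 to 10 rows; each row is the pose to reach, as a shift and turn from the pose measured when the call began, along the tool's axes at that moment; what a row does not reach only later rows make up. A row lasts 1/8 s, in which the tool goes at most 62.5 mm and 10.7 degrees, less where a joint would pass 70% of its speed; a pose out of reach is approached as far as the arm can. A call with a gripper value outside its range is refused whole. The fingers move at their own pace and stop on an object; FORCE is the grip in N (left out, the last holds). Time passes only in rows, so rows that repeat a pose let the fingers close. It gives the time, the measured TCP pose, the force and the opening at its end, in the units of the state.
- readout.get_obs(): the state, without advancing time (a new reading comes with each control period).
- camera(name): name is "scene" or "top" or "wrist"; returns a dict with "pixels" (384x512x3 uint8, red, green, blue), "range_z" (384x512 float32, m along the optical axis (not along the pixel's ray), 0 where there is no reading), "intrinsics" (3x3 intrinsics, pixels), "extrinsics" (4x4, takes a point from world to camera coordinates); the wrist camera has in their place "T_tool_cam" (4x4, takes a point from camera to tool coordinates, whose origin is the TCP and whose axes are the tool frame's). Camera axes: x right, y down, z forward; pixel columns grow to the right and rows downward; lengths in m; the calibration is good to about 2 mm. A picture is of the moment at which its call begins: read the wrist's pose just before it.
- manip.hand_in(): hands the job in, once; it reports no verdict.
The state is a dict: "clock": time; "joint_pos": joint angles; "joint_velocities": joint speeds; "tau": joint torques, N m; "position": TCP position; "ee_rot": TCP orientation; "ft_force": force on the tool from outside, world axes, zero at the start; "torque": the same for the moment, N m; "grip_width": opening from 0.0 (shut) to 1.0 (fully open).
Only numpy, scipy, OpenCV 4.12 (cv2) and the standard library are available. Lean on these libraries where they do the work, as an engineer would, in place of code of your own. Each camera call takes 0.05 s, during which the arm holds its last target.

## Task

Scan in the three black sample plates: lay them gently, in any order, labels up, in one straight row along the grey tray, the first flat at the tray's end wall and each next one overlapping about half of the plate before, like roof tiles, with the label ends towards the end wall so that every label stays fully showing. Then squeeze the clamped scanner's trigger right in between your fingers, one on the trigger and one behind the grip, hold it for half a second and let it spring back. Leave the plates lying so, and do not shift the post, the mirror mount, the screw pot or the screwdriver stand.

Things in the scene. Friction and masses are not known exactly. Their poses are not given: they have to be found in the camera images.
- plate_1: black sample plate 80 x 44 x 6 mm, about 57 g, lying flat (one lies askew on top of another at the start); origin at the centre of its underside, x along its length, z up out of its face. A pale code label, 20 x 36 mm, lies on its upper face at the -x end (centred across the plate, from 2 to 22 mm from that end). All three are alike
- plate_2: black sample plate 80 x 44 x 6 mm, about 57 g, lying flat (one lies askew on top of another at the start); origin at the centre of its underside, x along its length, z up out of its face. A pale code label, 20 x 36 mm, lies on its upper face at the -x end (centred across the plate, from 2 to 22 mm from that end). All three are alike
- plate_3: black sample plate 80 x 44 x 6 mm, about 57 g, lying flat (one lies askew on top of another at the start); origin at the centre of its underside, x along its length, z up out of its face. A pale code label, 20 x 36 mm, lies on its upper face at the -x end (centred across the plate, from 2 to 22 mm from that end). All three are alike
- tray: grey tray fixed to the table, 200 mm long (x), 112 mm wide (y); origin at the centre of its underside, floor top at z = 3 mm. End wall at the -x end: 14 mm high, inner face at x = -97 mm. Side rails 10 mm high, inner faces at y = +-53 mm. The +x end is open, towards the scanner; the row grows from the end wall in +x
- tray_open_end (a point): middle of the tray floor's open end, at x = +100 mm, z = 3 mm in the tray's frame; axes as the tray
- gun_grip: grip of a grey pistol-shaped code scanner, fixed, lying on its side. Origin inside, level with the place to squeeze. x: the way it looks, 30 deg below level, along which trigger and grip are squeezed together; -y: along the grip to its free end, towards the robot; z: up, 30 deg forward (fingers come in along -z). 28 mm deep (x +-14), 30 mm across (z +-15), from y = +38 to -65, then a cap 34 x 35 to y = -79 mm
- trigger_pad (a point): point on the black trigger's front face, 40 mm from its hinge; axes as gun_grip, moves with the trigger. Out, it lies 33 mm before (+x of) gun_grip's origin at the same y and z: 47 mm over grip and trigger; fully in, some 37 to 39 mm. The blade is 20 mm wide (z) and 50 mm long: y = +39 to -11 mm in gun_grip's frame
- trigger (a joint): the trigger's hinge angle: 0 = out, 0.28 rad = fully in (about 11 mm of travel at the pad). A spring drives it out: some 2 N at the pad at first, 6 N when fully in
- gun: the scanner's head with its clamp saddle, fixed: x from -45 to +62 mm, y from -36 to +36 mm, z +-37 mm; axes as gun_grip, whose origin lies at x = -20, y = -72, z = 0 mm in this frame
- scan_stand: the scanner's stand, fixed: a post of 25 mm diameter, 220 mm tall, 85 mm along its +y, on a base plate 100 x 75 mm, 10 mm high; origin on the table, 165 mm below gun's origin; x level, the way the scanner looks
- optic_post: bystander: loose steel optical post, 25 mm diameter, 100 mm tall, on a foot of 40 mm diameter; origin under its centre
- mirror_mount: bystander: loose dark mirror mount, 46 x 46 mm and 56 mm tall; origin under its centre
- screw_pot: bystander: loose clear square pot with screws, 56 x 56 mm and 30 mm tall; origin under its centre
- driver_stand: bystander: round screwdriver stand, 100 mm diameter, 178 mm tall, loose; origin under its centre

How it is judged:
On the way, in this order (a step that is already met when the one before it is completed fails the run):
1. the three plates lie released and at rest in the tray, fanned like roof tiles from the end wall, every label showing (((x of plate_1 in the frame of tray between -0.062 and -0.036 m and z of plate_1 in the frame of tray below 0.006 m and angle between plate_1's own z axis and vertical below 0.06 rad and x of plate_2 in the frame of plate_1 between 0.024 and 0.06 m and y of plate_2 in the frame of plate_1 between -0.015 and 0.015 m and z of plate_2 in the frame of plate_1 between 0.003 and 0.011 m and angle between plate_2's own z axis and vertical between 0.08 and 0.32 rad and x of plate_3 in the frame of plate_2 between 0.024 and 0.06 m and y of plate_3 in the frame of plate_2 between -0.015 and 0.015 m and z of plate_3 in the frame of plate_2 between 0.003 and 0.011 m and angle between plate_3's own z axis and vertical between 0.08 and 0.32 rad) or (x of plate_1 in the frame of tray between -0.062 and -0.036 m and z of plate_1 in the frame of tray below 0.006 m and angle between plate_1's own z axis and vertical below 0.06 rad and x of plate_3 in the frame of plate_1 between 0.024 and 0.06 m and y of plate_3 in the frame of plate_1 between -0.015 and 0.015 m and z of plate_3 in the frame of plate_1 between 0.003 and 0.011 m and angle between plate_3's own z axis and vertical between 0.08 and 0.32 rad and x of plate_2 in the frame of plate_3 between 0.024 and 0.06 m and y of plate_2 in the frame of plate_3 between -0.015 and 0.015 m and z of plate_2 in the frame of plate_3 between 0.003 and 0.011 m and angle between plate_2's own z axis and vertical between 0.08 and 0.32 rad) or (x of plate_2 in the frame of tray between -0.062 and -0.036 m and z of plate_2 in the frame of tray below 0.006 m and angle between plate_2's own z axis and vertical below 0.06 rad and x of plate_1 in the frame of plate_2 between 0.024 and 0.06 m and y of plate_1 in the frame of plate_2 between -0.015 and 0.015 m and z of plate_1 in the frame of plate_2 between 0.003 and 0.011 m and angle between plate_1's own z axis and vertical between 0.08 and 0.32 rad and x of plate_3 in the frame of plate_1 between 0.024 and 0.06 m and y of plate_3 in the frame of plate_1 between -0.015 and 0.015 m and z of plate_3 in the frame of plate_1 between 0.003 and 0.011 m and angle between plate_3's own z axis and vertical between 0.08 and 0.32 rad) or (x of plate_2 in the frame of tray between -0.062 and -0.036 m and z of plate_2 in the frame of tray below 0.006 m and angle between plate_2's own z axis and vertical below 0.06 rad and x of plate_3 in the frame of plate_2 between 0.024 and 0.06 m and y of plate_3 in the frame of plate_2 between -0.015 and 0.015 m and z of plate_3 in the frame of plate_2 between 0.003 and 0.011 m and angle between plate_3's own z axis and vertical between 0.08 and 0.32 rad and x of plate_1 in the frame of plate_3 between 0.024 and 0.06 m and y of plate_1 in the frame of plate_3 between -0.015 and 0.015 m and z of plate_1 in the frame of plate_3 between 0.003 and 0.011 m and angle between plate_1's own z axis and vertical between 0.08 and 0.32 rad) or (x of plate_3 in the frame of tray between -0.062 and -0.036 m and z of plate_3 in the frame of tray below 0.006 m and angle between plate_3's own z axis and vertical below 0.06 rad and x of plate_1 in the frame of plate_3 between 0.024 and 0.06 m and y of plate_1 in the frame of plate_3 between -0.015 and 0.015 m and z of plate_1 in the frame of plate_3 between 0.003 and 0.011 m and angle between plate_1's own z axis and vertical between 0.08 and 0.32 rad and x of plate_2 in the frame of plate_1 between 0.024 and 0.06 m and y of plate_2 in the frame of plate_1 between -0.015 and 0.015 m and z of plate_2 in the frame of plate_1 between 0.003 and 0.011 m and angle between plate_2's own z axis and vertical between 0.08 and 0.32 rad) or (x of plate_3 in the frame of tray between -0.062 and -0.036 m and z of plate_3 in the frame of tray below 0.006 m and angle between plate_3's own z axis and vertical below 0.06 rad and x of plate_2 in the frame of plate_3 between 0.024 and 0.06 m and y of plate_2 in the frame of plate_3 between -0.015 and 0.015 m and z of plate_2 in the frame of plate_3 between 0.003 and 0.011 m and angle between plate_2's own z axis and vertical between 0.08 and 0.32 rad and x of plate_1 in the frame of plate_2 between 0.024 and 0.06 m and y of plate_1 in the frame of plate_2 between -0.015 and 0.015 m and z of plate_1 in the frame of plate_2 between 0.003 and 0.011 m and angle between plate_1's own z axis and vertical between 0.08 and 0.32 rad)) and y of plate_1 in the frame of tray between -0.033 and 0.033 m and x of tray_open_end in the frame of plate_1 above 0 m and angle between the x axis of each of plate_1, plate_2, plate_3 and the x axis of tray, either way round below 0.2 rad and y of plate_2 in the frame of tray between -0.033 and 0.033 m and x of tray_open_end in the frame of plate_2 above 0 m and y of plate_3 in the frame of tray between -0.033 and 0.033 m and x of tray_open_end in the frame of plate_3 above 0 m and linear speed of each of plate_1, plate_2, plate_3 below 0.02 m/s and contact force between the fingers and plate_1 below 0.1 N and contact force between the fingers and plate_2 below 0.1 N and contact force between the fingers and plate_3 below 0.1 N), for 0.2 s.
2. with the plates still fanned, the trigger is squeezed right in (over 0.22 rad) for 0.4 s, the fingers pressing on the grip as well (((x of plate_1 in the frame of tray between -0.062 and -0.036 m and z of plate_1 in the frame of tray below 0.006 m and angle between plate_1's own z axis and vertical below 0.06 rad and x of plate_2 in the frame of plate_1 between 0.024 and 0.06 m and y of plate_2 in the frame of plate_1 between -0.015 and 0.015 m and z of plate_2 in the frame of plate_1 between 0.003 and 0.011 m and angle between plate_2's own z axis and vertical between 0.08 and 0.32 rad and x of plate_3 in the frame of plate_2 between 0.024 and 0.06 m and y of plate_3 in the frame of plate_2 between -0.015 and 0.015 m and z of plate_3 in the frame of plate_2 between 0.003 and 0.011 m and angle between plate_3's own z axis and vertical between 0.08 and 0.32 rad) or (x of plate_1 in the frame of tray between -0.062 and -0.036 m and z of plate_1 in the frame of tray below 0.006 m and angle between plate_1's own z axis and vertical below 0.06 rad and x of plate_3 in the frame of plate_1 between 0.024 and 0.06 m and y of plate_3 in the frame of plate_1 between -0.015 and 0.015 m and z of plate_3 in the frame of plate_1 between 0.003 and 0.011 m and angle between plate_3's own z axis and vertical between 0.08 and 0.32 rad and x of plate_2 in the frame of plate_3 between 0.024 and 0.06 m and y of plate_2 in the frame of plate_3 between -0.015 and 0.015 m and z of plate_2 in the frame of plate_3 between 0.003 and 0.011 m and angle between plate_2's own z axis and vertical between 0.08 and 0.32 rad) or (x of plate_2 in the frame of tray between -0.062 and -0.036 m and z of plate_2 in the frame of tray below 0.006 m and angle between plate_2's own z axis and vertical below 0.06 rad and x of plate_1 in the frame of plate_2 between 0.024 and 0.06 m and y of plate_1 in the frame of plate_2 between -0.015 and 0.015 m and z of plate_1 in the frame of plate_2 between 0.003 and 0.011 m and angle between plate_1's own z axis and vertical between 0.08 and 0.32 rad and x of plate_3 in the frame of plate_1 between 0.024 and 0.06 m and y of plate_3 in the frame of plate_1 between -0.015 and 0.015 m and z of plate_3 in the frame of plate_1 between 0.003 and 0.011 m and angle between plate_3's own z axis and vertical between 0.08 and 0.32 rad) or (x of plate_2 in the frame of tray between -0.062 and -0.036 m and z of plate_2 in the frame of tray below 0.006 m and angle between plate_2's own z axis and vertical below 0.06 rad and x of plate_3 in the frame of plate_2 between 0.024 and 0.06 m and y of plate_3 in the frame of plate_2 between -0.015 and 0.015 m and z of plate_3 in the frame of plate_2 between 0.003 and 0.011 m and angle between plate_3's own z axis and vertical between 0.08 and 0.32 rad and x of plate_1 in the frame of plate_3 between 0.024 and 0.06 m and y of plate_1 in the frame of plate_3 between -0.015 and 0.015 m and z of plate_1 in the frame of plate_3 between 0.003 and 0.011 m and angle between plate_1's own z axis and vertical between 0.08 and 0.32 rad) or (x of plate_3 in the frame of tray between -0.062 and -0.036 m and z of plate_3 in the frame of tray below 0.006 m and angle between plate_3's own z axis and vertical below 0.06 rad and x of plate_1 in the frame of plate_3 between 0.024 and 0.06 m and y of plate_1 in the frame of plate_3 between -0.015 and 0.015 m and z of plate_1 in the frame of plate_3 between 0.003 and 0.011 m and angle between plate_1's own z axis and vertical between 0.08 and 0.32 rad and x of plate_2 in the frame of plate_1 between 0.024 and 0.06 m and y of plate_2 in the frame of plate_1 between -0.015 and 0.015 m and z of plate_2 in the frame of plate_1 between 0.003 and 0.011 m and angle between plate_2's own z axis and vertical between 0.08 and 0.32 rad) or (x of plate_3 in the frame of tray between -0.062 and -0.036 m and z of plate_3 in the frame of tray below 0.006 m and angle between plate_3's own z axis and vertical below 0.06 rad and x of plate_2 in the frame of plate_3 between 0.024 and 0.06 m and y of plate_2 in the frame of plate_3 between -0.015 and 0.015 m and z of plate_2 in the frame of plate_3 between 0.003 and 0.011 m and angle between plate_2's own z axis and vertical between 0.08 and 0.32 rad and x of plate_1 in the frame of plate_2 between 0.024 and 0.06 m and y of plate_1 in the frame of plate_2 between -0.015 and 0.015 m and z of plate_1 in the frame of plate_2 between 0.003 and 0.011 m and angle between plate_1's own z axis and vertical between 0.08 and 0.32 rad)) and y of plate_1 in the frame of tray between -0.033 and 0.033 m and x of tray_open_end in the frame of plate_1 above 0 m and angle between the x axis of each of plate_1, plate_2, plate_3 and the x axis of tray, either way round below 0.2 rad and y of plate_2 in the frame of tray between -0.033 and 0.033 m and x of tray_open_end in the frame of plate_2 above 0 m and y of plate_3 in the frame of tray between -0.033 and 0.033 m and x of tray_open_end in the frame of plate_3 above 0 m and value of joint trigger above 0.22 rad and contact force between the fingers and gun_grip above 0.5 N), for 0.4 s.
3. the trigger is let go and springs back out (value of joint trigger below 0.04 rad), for 0.1 s.
At the end, for the whole second after the job is handed in: Plates at rest in the tray, released, labels up and to the end wall, within 0.2 rad of its length: first flat, under 20 mm from the wall; each next tilted on the last, 24-60 mm farther along, within 15 mm sideways. Trigger under 0.04 rad. Bystanders upright, within 20 mm of their start (all of step 1 and value of joint trigger below 0.04 rad and distance of each of optic_post, mirror_mount, screw_pot, driver_stand from where it was at the start of the episode below 0.02 m and angle between each of optic_post, mirror_mount, screw_pot, driver_stand's own z axis and vertical below 0.1 rad); the robot touches nothing.
It fails at once if a plate is dropped (it moves faster than 0.6 m/s out of the fingers) ((contact force between the fingers and plate_1 below 0.05 N and linear speed of plate_1 above 0.6 m/s) or (contact force between the fingers and plate_2 below 0.05 N and linear speed of plate_2 above 0.6 m/s) or (contact force between the fingers and plate_3 below 0.05 N and linear speed of plate_3 above 0.6 m/s)).
It fails at once if a bystander is shifted by more than 30 mm or tipped (distance of any of optic_post, mirror_mount, screw_pot, driver_stand from where it was at the start of the episode above 0.03 m or angle between any of optic_post, mirror_mount, screw_pot, driver_stand's own z axis and vertical above 0.35 rad).
It also fails if it takes over 72 s, if anything falls off the work surface, if the arm or the gripper's body presses on something with over 40 N, if the wrist force passes 120 N, or if a joint passes its speed limit or range.

## Working session

There is one attempt and no reset: what is moved stays moved. The work goes in short steps, Python scripts to look and compute and a shell command to move; the robot and the scene stay as the last step left them, time stands still between calls to the robot, and variables do not carry over. Pictures are saved under pics/ and viewed, and the job is handed in when it is done.

```bash
ls; mkdir -p pics
cat > h.py <<'E'
import numpy as np, cv2
from workcell import readout, camera, manip
from scipy.spatial.transform import Rotation as R
def snap(name,fn,scale=1):
    o=readout.get_obs(); c=camera(name)
    cv2.imwrite('pics/'+fn,cv2.resize(c['pixels'][:,:,::-1],None,fx=scale,fy=scale,interpolation=cv2.INTER_CUBIC))
    np.savez('pics/'+fn+'.npz',pos=o['position'],rot=o['ee_rot'],**c)
    return o,c
def camT(c,o=None):
    # camera->world
    if 'extrinsics' in c: return np.linalg.inv(c['extrinsics'])
    T=np.eye(4);T[:3,:3]=R.from_quat(o['ee_rot']).as_matrix();T[:3,3]=o['position'];return T@c['T_tool_cam']
def cloud(c,T):
    h,w=c['range_z'].shape;v,u=np.mgrid[:h,:w];z=c['range_z'];K=c['intrinsics']
    P=np.stack([(u-K[0,2])/K[0,0]*z,(v-K[1,2])/K[1,1]*z,z],-1)
    return P@T[:3,:3].T+T[:3,3]
def ray(c,T,uv,z):
    K=c['intrinsics'];uv=np.atleast_2d(uv).astype(float)
    d=np.c_[(uv[:,0]-K[0,2])/K[0,0],(uv[:,1]-K[1,2])/K[1,1],np.ones(len(uv))]@T[:3,:3].T
    t=(z-T[2,3])/d[:,2];return T[:3,3]+d*t[:,None]
def proj(c,T,P):
    q=(np.atleast_2d(P)-T[:3,3])@T[:3,:3];K=c['intrinsics'];return np.c_[q[:,0]/q[:,2]*K[0,0]+K[0,2],q[:,1]/q[:,2]*K[1,1]+K[1,2]]
E
python3 - <<'E'
from h import *
print(readout.get_obs())
for n in ['scene','top','wrist']:
    o,c=snap(n,n+'0.png',1.5); print(n,c['intrinsics'],camT(c,o))
E
```

```text
pics
{'clock': 0.0, 'joint_pos': array([-1.21461276,  0.33288003, -0.06470121,  1.46093877,  0.02158625,
        1.34989922, -0.08849027]), 'joint_velocities': array([ 1.23380237e-03,  3.79494929e-05, -1.97070453e-03,  8.29033173e-04,
       -1.44837452e-05, -1.43696378e-03, -5.54544371e-04]), 'tau': array([ 6.35924516e-04, -6.25458312e+01,  4.99263871e-02, -3.91613388e+01,
        1.64130167e-02,  9.52606177e-03, -2.49173627e-05]), 'position': array([0.23098042, 0.5803483 , 0.23051205]), 'ee_rot': array([-0.39723604,  0.58559226,  0.39663794,  0.58477653]), 'ft_force': array([-0.93529244, -0.46506111,  0.54880089]), 'torque': array([-0.02719445, -0.03704417,  0.03559643]), 'grip_width': 0.9980850605677427}
scene [[407.59263279   0.         254.0556705 ]
 [  0.         407.59263279 186.25319879]
 [  0.           0.           1.        ]] [[-0.13450072  0.69388132 -0.70741661  1.29831926]
 [ 0.99086658  0.08723182 -0.10283012  0.12193068]
 [-0.00964266 -0.7147862  -0.69927656  0.86333844]
 [ 0.          0.          0.          1.        ]]
top [[367.59933028   0.         257.60674286]
 [  0.         367.59933028 196.89387349]
 [  0.           0.           1.        ]] [[-2.84783358e-02 -9.84616855e-01  1.72390934e-01  3.58792016e-01]
 [-9.99594285e-01  2.81376986e-02 -4.41977681e-03  2.13684147e-02]
 [-4.98897382e-04 -1.72446860e-01 -9.85018696e-01  1.17096891e+00]
 [ 0.00000000e+00  0.00000000e+00  0.00000000e+00  1.00000000e+00]]
wrist [[300.09968521   0.         255.95612328]
 [  0.         300.09968521 190.83283016]
 [  0.           0.           1.        ]] [[ 0.37028532  0.88276834  0.28915193  0.15635644]
 [ 0.92891514 -0.35110608 -0.11764858  0.60895344]
 [-0.00233344  0.31216115 -0.9500263   0.37309671]
 [ 0.          0.          0.          1.        ]]
```

View pics/scene0.png

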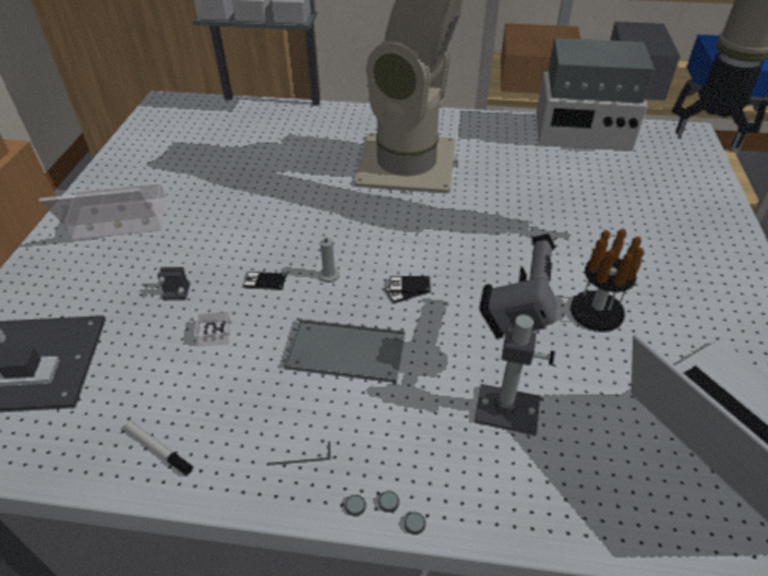

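View pics/top0.png

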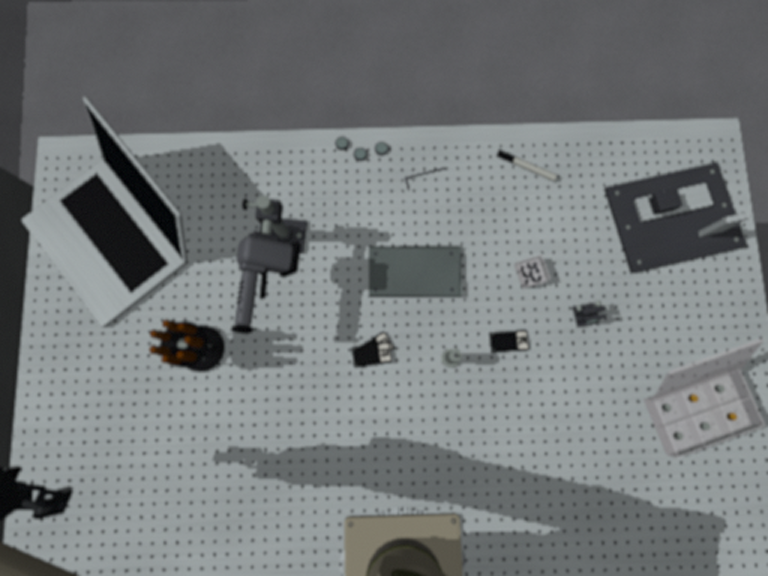

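View pics/wrist0.png

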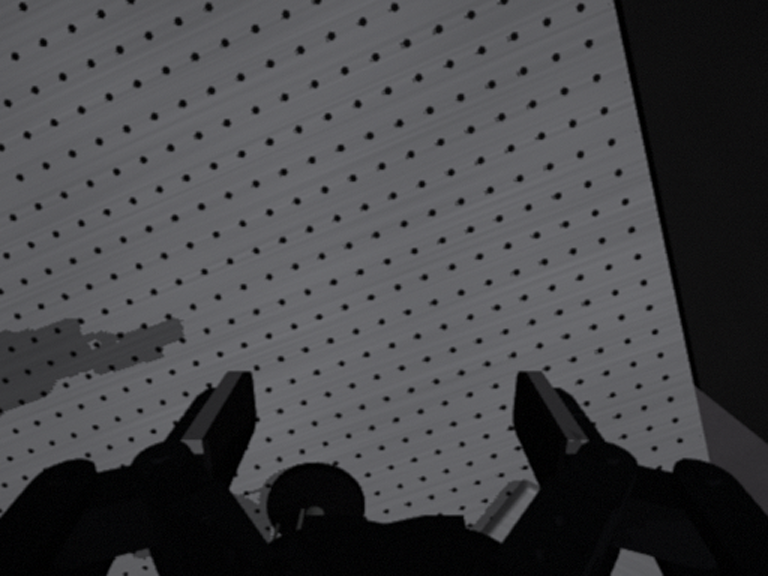

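The top view (1.5x) shows the tray at about (370-463, 245-297), its long axis running left-right. The plate stack is at (373, 351) and the single plate at (510, 341), both with labels on the right. The scanner is at (260, 260), post (452, 356), pot (535, 272), mount (590, 315) and driver stand (195, 345). Next I'll get coarse positions from depth.

Run:
```python
from h import *
d=np.load('pics/top0.png.npz');c={k:d[k] for k in d.files};T=camT(c);P=cloud(c,T)
img=c['pixels'];hsv=cv2.cvtColor(img,cv2.COLOR_RGB2HSV)
print('table z',np.median(P[250:290,200:300,2]))
for n,(u,v) in dict(stack=(373,351),single=(505,341),post=(452,356),pot=(535,272),mount=(588,315),driver=(205,347),tray=(416,270)).items():
    print(n,P[int(v/1.5),int(u/1.5)].round(3), img[int(v/1.5),int(u/1.5)])
# black plate mask by region
for n,(x0,x1,y0,y1) in dict(stack=(230,266,220,246),single=(324,356,218,236)).items():
    m=np.zeros(img.shape[:2],np.uint8); m[y0:y1,x0:x1]=(img[y0:y1,x0:x1].max(2)<45)
    cs,_=cv2.findContours(m,cv2.RETR_EXTERNAL,cv2.CHAIN_APPROX_NONE)
    k=max(cs,key=cv2.contourArea);r=cv2.minAreaRect(k);b=cv2.boxPoints(r)
    print(n,ray(c,T,b,.006)[:,:2].round(4).tolist())
# tray edges
K=cv2.resize(img[140:260,150:410],None,fx=3,fy=3,interpolation=cv2.INTER_CUBIC)
cv2.imwrite('pics/topcrop.png',K[:,:,::-1])
s=np.load('pics/scene0.png.npz');c={k:s[k] for k in s.files};img=c['pixels']
cv2.imwrite('pics/scenecrop.png',cv2.resize(img[140:300,150:430],None,fx=2.8,fy=2.8,interpolation=cv2.INTER_CUBIC)[:,:,::-1])
```

```text
table z 0.00010526216829476187
stack [0.444 0.05  0.015] [18 17 20]
single [ 0.459 -0.23   0.006] [15 14 18]
post [ 0.425 -0.107  0.095] [119 127 123]
pot [ 0.607 -0.305  0.002] [139 139 142]
mount [ 0.508 -0.411  0.008] [34 35 38]
driver [0.455 0.371 0.106] [12 13 13]
tray [ 0.616 -0.048  0.008] [84 91 91]
stack [[0.4612, 0.0938], [0.4712, 0.0422], [0.4231, 0.0328], [0.4133, 0.084]]
single [[0.4753, -0.2052], [0.4738, -0.2561], [0.439, -0.2537], [0.4404, -0.2031]]
```

View pics/topcrop.png

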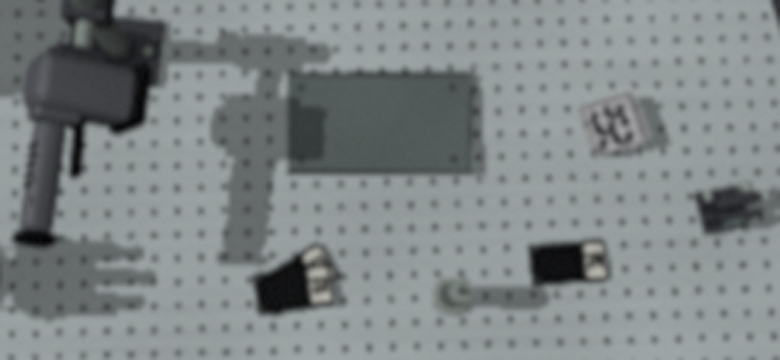

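View pics/scenecrop.png

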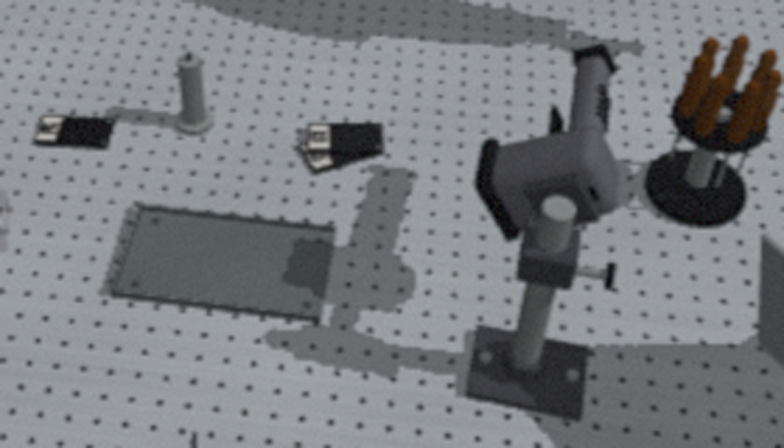

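```bash
cat >> h.py <<'E'
def rel(p,Rt,o=None):
    o=o or readout.get_obs();R0=R.from_quat(o['ee_rot']).as_matrix()
    w=R.from_matrix(R0.T@Rt).as_rotvec(degrees=True); s=R0.T@(np.asarray(p)-o['position'])*1e3
    print('turn',w.round(1).tolist(),'shift',s.round(1).tolist());return w,s
def down(yaw,pitch=0):
    # tool x down, tool z (jaw) = horizontal at angle yaw from world x (rad)
    z=np.array([np.cos(yaw),np.sin(yaw),0]);x=np.array([0,0,-1.]);return np.c_[x,np.cross(z,x),z]
E
python3 - <<'E'
from h import *
o=readout.get_obs();print(R.from_quat(o['ee_rot']).as_matrix().round(3))
d=np.load('pics/wrist0.png.npz');print(d['T_tool_cam'].round(3))
for yaw in [0,np.pi]: rel([.40,.03,.27],down(yaw))
P=d['range_z'];print('finger depth',P[260:330:10,150].round(3),P[255:300:5,157].round(3),P[255:300:5,365].round(3))
E
```

```text
[[-0.    -0.929  0.37 ]
 [-0.001  0.37   0.929]
 [-1.    -0.    -0.001]]
[[ 0.001 -0.312  0.95  -0.142]
 [-0.001 -0.95  -0.312  0.08 ]
 [ 1.    -0.    -0.001 -0.001]
 [ 0.     0.     0.     1.   ]]
turn [68.3, -0.1, 0.0] shift [-38.8, -360.6, -449.0]
turn [-111.7, -0.0, -0.1] shift [-38.8, -360.6, -449.0]
finger depth [0.13  0.122 0.121 0.122 0.122 0.122 0.12 ] [0.134 0.13  0.13  0.131 0.131 0.13  0.131 0.129 0.13 ] [0.134 0.129 0.126 0.123 0.12  0.117 0.117 0.117 0.118]
```

```bash
python3 -c "
from h import *
rel([.445,.09,.20],down(0))"
```

```text
turn [68.3, -0.1, 0.0] shift [31.1, -380.2, -376.5]
```

```bash
python3 -m inch '[[[10,0,0],[0,-43,-43],0],[[20,0,0],[0,-86,-85],0],[[30,0,0],[0,-129,-128],0],[[40,0,0],[5,-172,-170],0],[[50,0,0],[10,-215,-213],0],[[60,0,0],[15,-258,-256],0],[[68,0,0],[20,-301,-298],0],[[68.3,0,0],[25,-344,-340],0],[[68.3,0,0],[31,-380,-376],0],[[68.3,0,0],[31,-380,-376],0]]'
python3 - <<'E'
from h import *
o,c=snap('wrist','w1.png',1.5);print(o['clock'],o['position'],o['joint_pos'].round(3))
E
```

```text
clock: 1.4
position: [0.4458, 0.0867, 0.1998]
ee_rot: [0.002, 0.707, -0.003, 0.707]
ft_force: [0.2, -0.4, 0.1]
grip_width: 0.999
1.4 [0.44576947 0.08668166 0.19978234] [-0.732 -0.048  0.431  1.953  0.023  1.233 -0.316]
```

View pics/w1.png

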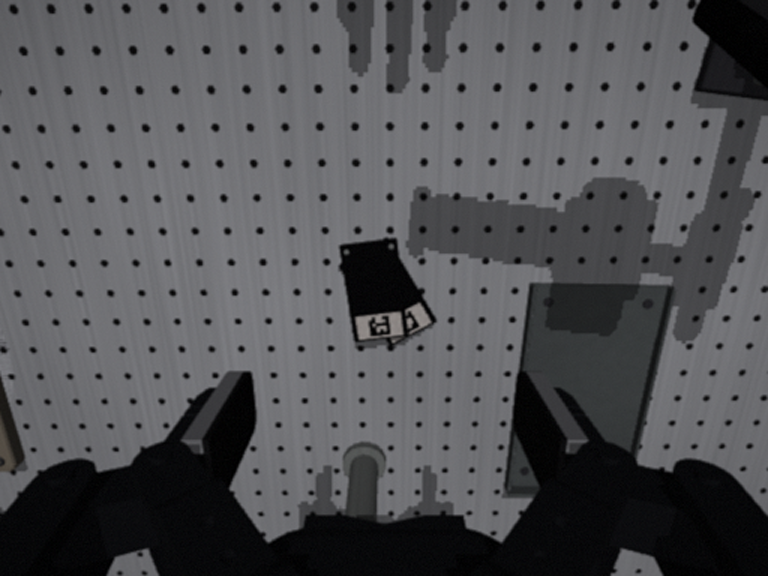

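The wrist view shows the stack at (341-435, 239-342), upper plate nearly aligned with world y. The lower plate pokes out at the lower right with its label. The tray is at the right (505-672, 283-495) and the post foot at (365, 460). I'll zoom in for corners.

Run:
```python
from h import *
d=np.load('pics/w1.png.npz');img=d['pixels']
a=cv2.resize(img[150:240,215:305],None,fx=6,fy=6,interpolation=cv2.INTER_CUBIC)
a=np.clip(a.astype(float)*1.6,0,255).astype(np.uint8)
cv2.imwrite('pics/w1a.png',a[:,:,::-1])
b=cv2.resize(img[180:340,325:460],None,fx=3.7,fy=3.7,interpolation=cv2.INTER_CUBIC)
b=np.clip(b.astype(float)*2,0,255).astype(np.uint8)
cv2.imwrite('pics/w1b.png',b[:,:,::-1])
```

```text
(no output)
```

View pics/w1a.png

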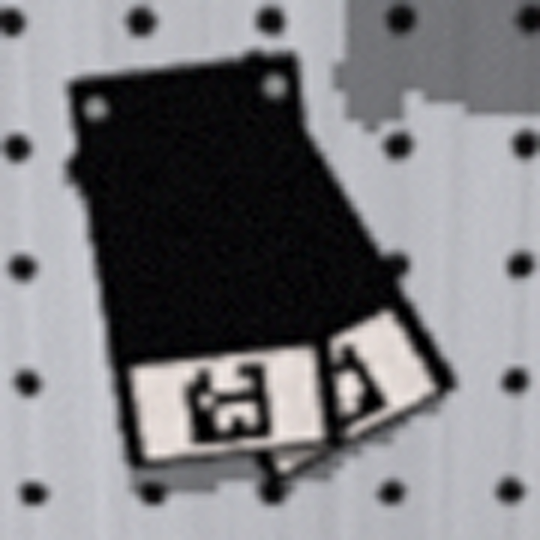

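View pics/w1b.png

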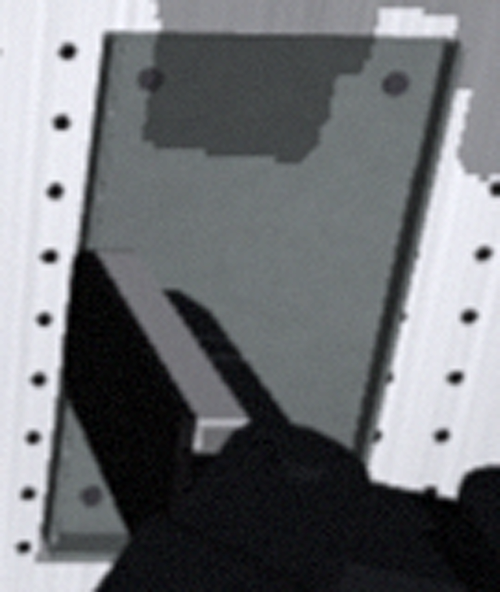

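Run:
```python
from h import *
d=np.load('pics/w1.png.npz');c={k:d[k] for k in d.files};T=camT(c,dict(ee_rot=d['rot'],position=d['pos']))
f=lambda p,s,ox,oy:np.c_[(np.array(p)[:,0]+.5)/s-.5+ox,(np.array(p)[:,1]+.5)/s-.5+oy]
U=ray(c,T,f([(70,82),(295,57),(333,443),(135,466)],6,215,150),.012)
print(U[:,:2].round(4),[np.linalg.norm(U[i]-U[(i+1)%4]).round(4) for i in range(4)],U.mean(0))
e=(U[0]+U[1]-U[2]-U[3])/2;print('yaw of plate x',np.degrees(np.arctan2(e[1],e[0])))
L=ray(c,T,f([(455,383),(272,480),(300,130)],6,215,150),.006);print(L[:,:2].round(4),np.linalg.norm(L[0]-L[1]))
for z in (.003,.010):
  t=ray(c,T,f([(107,35),(455,38),(362,480),(45,555),(50,535)],3.7,325,180),z);print(z,t[:,:2].round(4).tolist())
P=cloud(c,T)
for (u,v) in [(255,180),(265,215),(400,220),(390,300),(348,230),(440,210),(250,240)]: print(u,v,P[v,u].round(4))
```

```text
[[0.4118 0.0893]
 [0.454  0.0938]
 [0.4617 0.015 ]
 [0.4219 0.0102]] [np.float64(0.0424), np.float64(0.0791), np.float64(0.0401), np.float64(0.0797)] [0.43732289 0.0520698  0.012     ]
yaw of plate x 96.41574264184156
[[0.4864 0.0253]
 [0.4495 0.004 ]
 [0.4551 0.0782]] 0.042660491082761064
0.003 [[0.5609, 0.0548], [0.6727, 0.053], [0.6717, -0.1191], [0.5571, -0.1529], [0.5583, -0.1435]]
0.01 [[0.5585, 0.0571], [0.668, 0.0553], [0.667, -0.1132], [0.5548, -0.1463], [0.5559, -0.1371]]
255 180 [0.444  0.0693 0.0116]
265 215 [0.4555 0.0262 0.0124]
400 220 [0.6216 0.0146 0.0033]
390 300 [0.4914 0.0978 0.2564]
348 230 [0.5588 0.0017 0.0037]
440 210 [0.6689 0.027  0.0023]
250 240 [ 4.369e-01 -1.310e-02  4.000e-04]
```

```bash
cat >> h.py <<'E'
def tips(c):
    Q=cloud(c,c['T_tool_cam']); m=(c['range_z']>0.05)&(np.abs(Q[...,1])<.02)&(np.abs(Q[...,2])<.07)&(Q[...,0]>-.06)&(Q[...,0]<.012)
    for s in (-1,1):
        q=Q[m&(s*Q[...,2]>0)]
        if len(q)==0: print('none');continue
        print('side',s,'tipx',np.percentile(q[:,0],[95,99,100]).round(4),'y',np.percentile(q[:,1],[1,99]).round(4),'inner z',np.percentile(np.abs(q[:,2]),[1,50,99]).round(4))
E
python3 - <<'E'
from h import *
d=np.load('pics/w1.png.npz');c={k:d[k] for k in d.files}; tips(c)
E
python3 -m inch '[[[0,0,0],[0,0,0],0.42],[[0,0,0],[0,0,0],0.42],[[0,0,0],[0,0,0],0.42],[[0,0,0],[0,0,0],0.42]]' 25
python3 - <<'E'
from h import *
o,c=snap('wrist','w2.png',1.5);tips(c)
print(o['grip_width']); rel([.4366,.060,.06],down(np.radians(6.4)))
E
```

```text
side -1 tipx [-0.0185 -0.0148 -0.0125] y [-0.0114  0.0125] inner z [0.0428 0.0447 0.0651]
side 1 tipx [-0.0186 -0.0146 -0.0122] y [-0.0114  0.0125] inner z [0.0417 0.0437 0.065 ]
clock: 1.95
position: [0.4451, 0.0895, 0.1999]
ee_rot: [0.001, 0.707, -0.001, 0.707]
ft_force: [0.5, -0.1, -0.0]
grip_width: 0.581
side -1 tipx [-0.0142 -0.0073 -0.0028] y [-0.0116  0.0125] inner z [0.025  0.0382 0.0572]
side 1 tipx [-0.0143 -0.0073 -0.0026] y [-0.0116  0.0125] inner z [0.024  0.0372 0.056 ]
0.5809416513027427
turn [-6.6, -0.1, 0.1] shift [140.0, -29.2, -8.3]
```

View pics/w2.png

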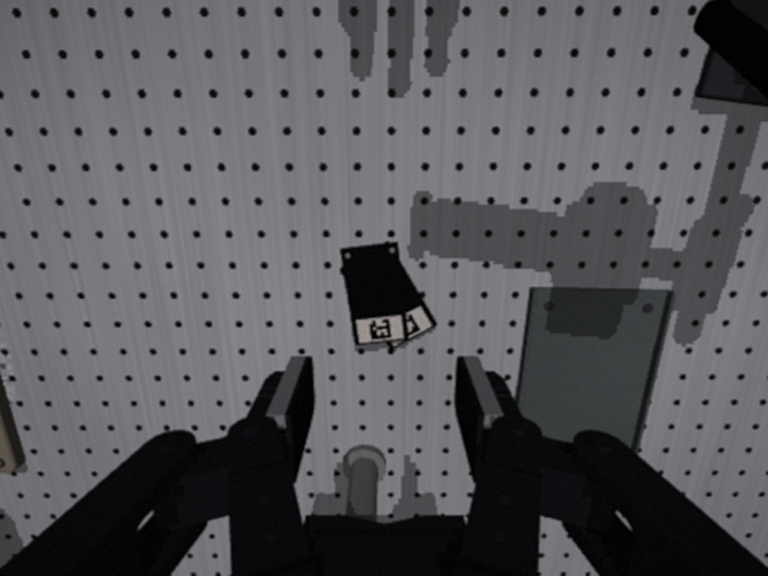

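Run:
```python
from h import *
d=np.load('pics/w2.png.npz');c={k:d[k] for k in d.files};T=camT(c,dict(ee_rot=d['rot'],position=d['pos']))
C=np.array([.4375,.052,.012]);a=np.radians(96.4);ex=np.array([np.cos(a),np.sin(a),0]);ey=np.array([-ex[1],ex[0],0])
pp=[C+40*i/1e3*ex+22*j/1e3*ey for i,j in [(1,1),(1,-1),(-1,-1),(-1,1)]]
q=proj(c,T,np.array(pp));img=np.clip(d['pixels'].astype(float)*1.6,0,255).astype(np.uint8)[:,:,::-1]
a=cv2.resize(img[150:240,215:305],None,fx=6,fy=6,interpolation=cv2.INTER_CUBIC)
cv2.polylines(a,[np.int32((q-[215,150]+.5)*6)],True,(0,0,255),1);cv2.imwrite('pics/w2a.png',a)
```

```text
(no output)
```

View pics/w2a.png

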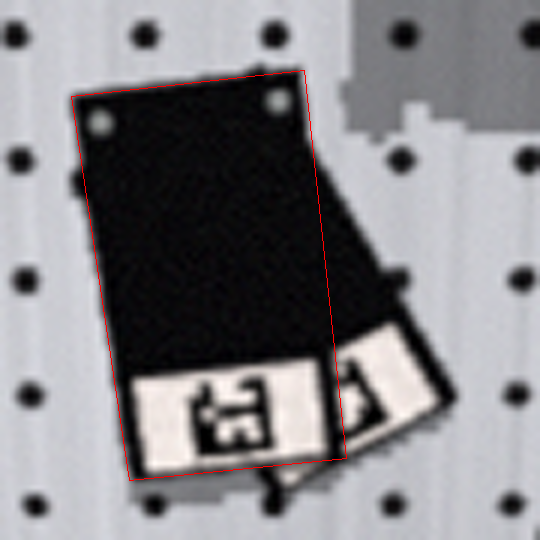

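The model outline fits to about 1 mm. Descending onto the upper plate.

```bash
python3 -m inch '[[[-6.6,0,0],[50,-15,-4],0.3],[[-6.6,0,0],[100,-29,-8],0.3],[[-6.6,0,0],[140,-29,-8],0.3],[[-6.6,0,0],[160,-29,-8],0.3],[[-6.6,0,0],[178,-29,-8],0.3],[[-6.6,0,0],[178,-29,-8],0.3]]' 25
python3 - <<'E'
from h import *
rel([.4366,.060,.0055],down(np.radians(6.4)))
E
```

```text
clock: 2.75
position: [0.436, 0.0599, 0.0211]
ee_rot: [-0.04, 0.707, 0.039, 0.705]
ft_force: [0.6, -0.2, 0.5]
grip_width: 0.7
turn [0.0, -0.2, 0.1] shift [15.6, 0.0, 0.6]
```

```bash
python3 -m inch '[[[0,-0.2,0],[10,0,0.5],0.3],[[0,-0.2,0],[15.5,0,0.5],0.3],[[0,-0.2,0],[15.5,0,0.5],0.3],[[0,-0.2,0],[15.5,0,0.5],0.7],[[0,-0.2,0],[15.5,0,0.5],0.7],[[0,-0.2,0],[15.5,0,0.5],0.7],[[0,-0.2,0],[15.5,0,0.5],0.7]]' 25
python3 - <<'E'
from h import *
o,c=snap('wrist','w3.png',1.5);tips(c)
E
```

```text
clock: 3.62
position: [0.4367, 0.06, 0.006]
ee_rot: [-0.04, 0.706, 0.039, 0.706]
ft_force: [-1.6, -1.1, 5.9]
grip_width: 0.502
side -1 tipx [0.0066 0.0071 0.008 ] y [-0.0189  0.0195] inner z [0.001  0.0364 0.0689]
side 1 tipx [0.0067 0.0072 0.0084] y [-0.0189  0.0194] inner z [0.0006 0.0358 0.0689]
```

View pics/w3.png

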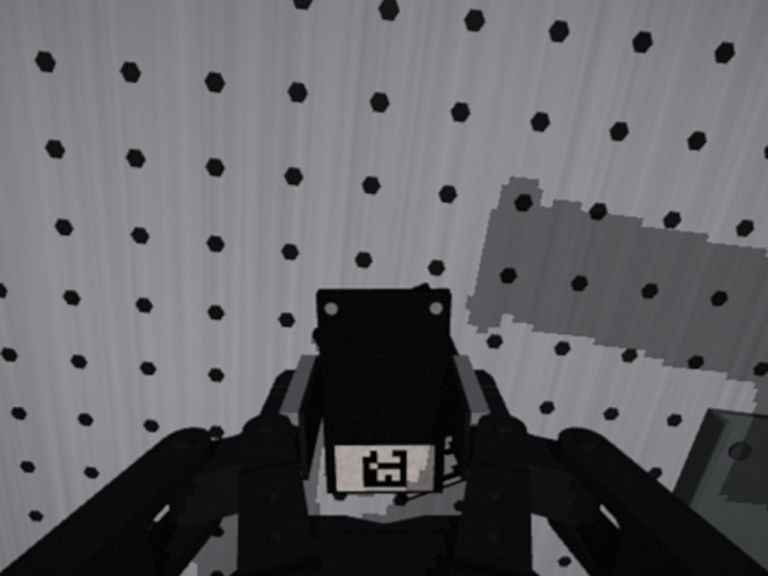

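The fingers hold the upper plate: opening 0.502, far end at (319-450, 290). Lifting, and measuring where the plate sits in the hand.

```bash
python3 -m inch '[[[0,0,0],[-5,0,0],0.7],[[0,0,0],[-20,0,0],0.7],[[0,0,0],[-50,0,0],0.7],[[0,0,0],[-75,0,0],0.7],[[0,0,0],[-75,0,0],0.7]]' 25
cat >> h.py <<'E'
def inhand(c,far=1):
    # far end of plate in hand -> tool coords assuming top face at tool x = -0.006
    g=c['pixels'].max(2); return g
def toolray(c,uv,x):
    K=c['intrinsics'];T=c['T_tool_cam'];uv=np.atleast_2d(uv).astype(float)
    d=np.c_[(uv[:,0]-K[0,2])/K[0,0],(uv[:,1]-K[1,2])/K[1,1],np.ones(len(uv))]@T[:3,:3].T
    t=(x-T[0,3])/d[:,0];return T[:3,3]+d*t[:,None]
E
python3 - <<'E'
from h import *
o,c=snap('wrist','w4.png',1.5)
img=c['pixels'];a=np.clip(cv2.resize(img[180:340,190:320],None,fx=4,fy=4,interpolation=cv2.INTER_CUBIC).astype(float)*1.8,0,255)
cv2.imwrite('pics/w4a.png',a[:,:,::-1]);Q=cloud(c,c['T_tool_cam']);print(Q[205:300:10,256].round(4))
E
```

```text
clock: 4.3
position: [0.4381, 0.0606, 0.0834]
ee_rot: [-0.04, 0.704, 0.04, 0.708]
ft_force: [0.1, -0.8, 0.0]
grip_width: 0.503
[[-0.0067  0.027  -0.0005]
 [-0.0058  0.0213 -0.0005]
 [-0.0066  0.0163 -0.0005]
 [-0.0061  0.0106 -0.0005]
 [-0.0051  0.0044 -0.0005]
 [-0.0055 -0.0011 -0.0005]
 [-0.0061 -0.0067 -0.0005]
 [-0.0064 -0.0125 -0.0005]
 [-0.0064 -0.0187 -0.0005]
 [-0.0044 -0.0266 -0.0005]][ WARN:0@0.926] global loadsave.cpp:1063 imwrite_ Unsupported depth image for selected encoder is fallbacked to CV_8U.
```

View pics/w4a.png

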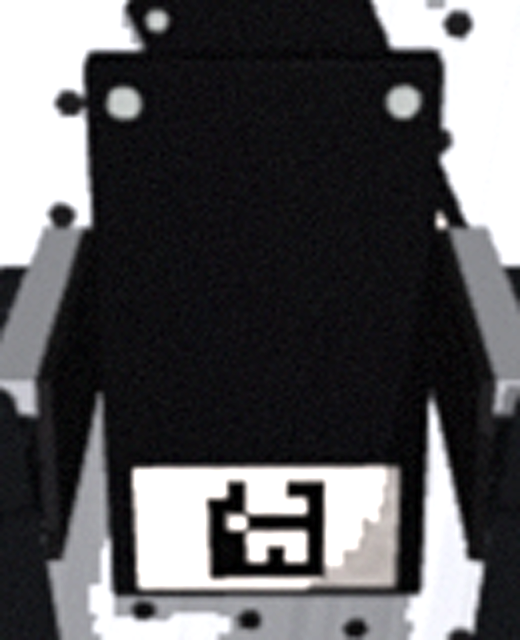

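View pics/w4.png

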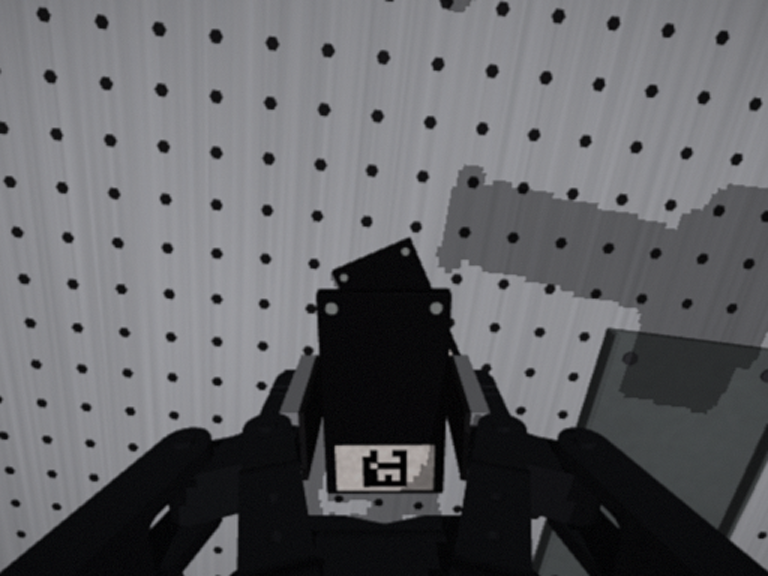

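Run:
```python
from h import *
d=np.load('pics/w4.png.npz');c={k:d[k] for k in d.files}
uv=(np.array([(87,52),(441,52),(417,590),(117,590)])+.5)/4-.5+[190,180]
q=toolray(c,uv,-.006);print(q.round(4),q.mean(0))
rel([.615,-.15,.14],down(np.radians(-1.)))
```

```text
[[-0.006   0.033  -0.0219]
 [-0.006   0.033   0.0206]
 [-0.006  -0.0469  0.0208]
 [-0.006  -0.0469 -0.0214]] [-0.006      -0.00691614 -0.00048629]
turn [7.4, 0.2, 0.0] shift [-57.4, -229.1, 153.2]
```

```bash
python3 -m inch '[[[0,0,0],[-40,0,0],0.7],[[2,0,0],[-57,-40,30],0.7],[[4,0,0],[-57,-85,60],0.7],[[6,0,0],[-57,-130,90],0.7],[[7.4,0.2,0],[-57,-180,120],0.7],[[7.4,0.2,0],[-57,-229,153],0.7],[[7.4,0.2,0],[-57,-229,153],0.7],[[7.4,0.2,0],[-57,-229,153],0.7]]' 25
python3 - <<'E'
from h import *
o,c=snap('wrist','w5.png',1.5);print(o['position'],o['joint_velocities'].round(3))
E
```

```text
clock: 5.35
position: [0.6141, -0.1496, 0.1384]
ee_rot: [0.006, 0.708, -0.006, 0.706]
ft_force: [-0.3, 0.5, -1.0]
grip_width: 0.496
[ 0.61406746 -0.14963065  0.13842259] [-0.026 -0.032 -0.008  0.011 -0.    -0.001 -0.001]
```

View pics/w5.png

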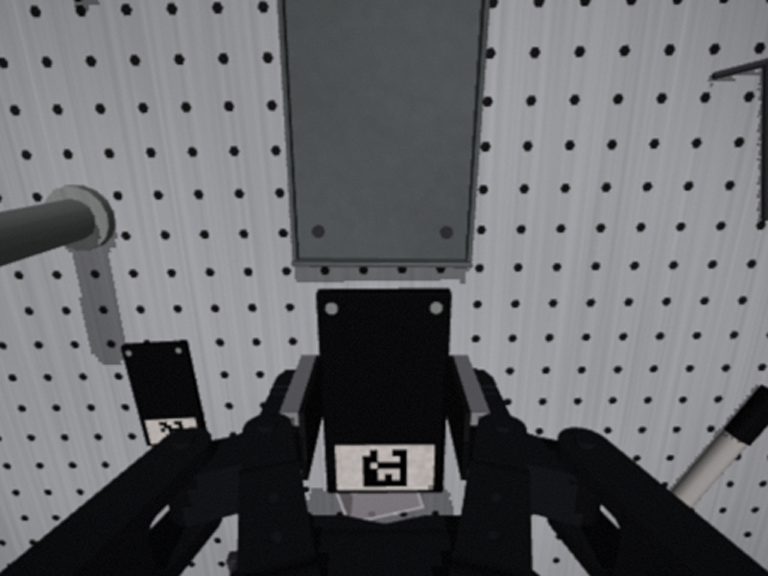

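The end wall shows clearly at rows 258-266 (1.5x), columns 293-472. The single plate is partly visible at (122-205, 341-445). Zooming in.

Run:
```python
from h import *
d=np.load('pics/w5.png.npz');img=d['pixels']
a=np.clip(cv2.resize(img[140:190,185:325],None,fx=5.5,fy=5.5,interpolation=cv2.INTER_CUBIC).astype(float)*2.5,0,255).astype(np.uint8)
b=np.clip(cv2.resize(img[0:40,185:325],None,fx=5.5,fy=5.5,interpolation=cv2.INTER_CUBIC).astype(float)*2.5,0,255).astype(np.uint8)
cv2.imwrite('pics/w5a.png',np.vstack([b,a])[:,:,::-1])
```

```text
(no output)
```

View pics/w5a.png

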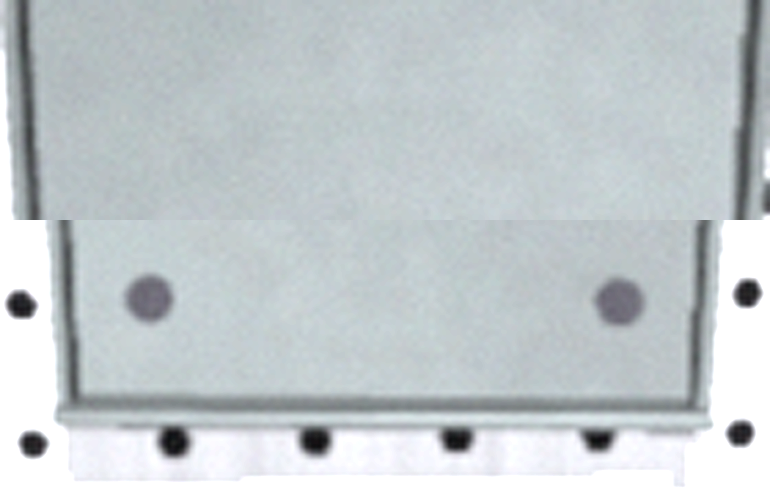

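Run:
```python
from h import *
d=np.load('pics/w5.png.npz');c={k:d[k] for k in d.files};T=camT(c,dict(ee_rot=d['rot'],position=d['pos']))
A=lambda p:(np.array(p)+.5-[0,220])/5.5-.5+[185,140]
B=lambda p:(np.array(p)+.5)/5.5-.5+[185,0]
q=ray(c,T,np.array([A((77,400)),A((692,404)),B((32,100)),B((737,100))]),.003);print(q.round(4),np.linalg.norm(q[0]-q[1]),np.linalg.norm(q[2]-q[3]))
q2=ray(c,T,np.array([A((60,412)),A((712,412)),A((60,424)),A((710,426))]),.014);print(q2.round(4))
# single plate: partial
a=np.clip(cv2.resize(c['pixels'][215:305,70:150],None,fx=6,fy=6,interpolation=cv2.INTER_CUBIC).astype(float)*1.7,0,255).astype(np.uint8)
cv2.imwrite('pics/w5b.png',a[:,:,::-1])
```

```text
[[ 0.5585 -0.1428  0.003 ]
 [ 0.6654 -0.1453  0.003 ]
 [ 0.562  -0.0121  0.003 ]
 [ 0.667  -0.014   0.003 ]] 0.1069068694697352 0.10501429994076852
[[ 0.5578 -0.142   0.014 ]
 [ 0.6668 -0.1438  0.014 ]
 [ 0.5576 -0.1441  0.014 ]
 [ 0.6666 -0.1462  0.014 ]]
```

View pics/w5b.png

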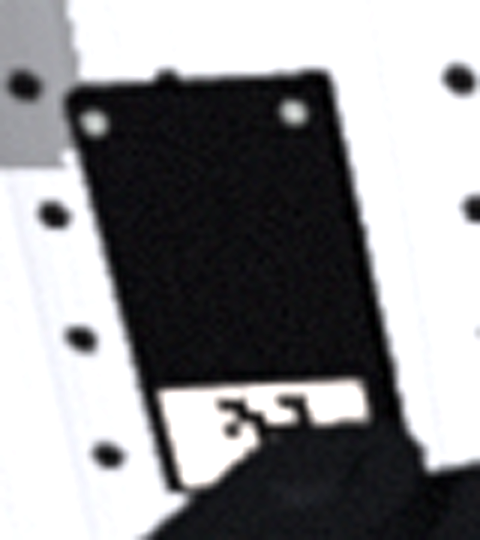

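Run:
```python
from h import *
d=np.load('pics/w5.png.npz');c={k:d[k] for k in d.files};T=camT(c,dict(ee_rot=d['rot'],position=d['pos']))
q=ray(c,T,(np.array([(68,90),(328,73),(400,420),(172,490)])+.5)/6-.5+[70,215],.006);print(q.round(4))
e=q[0]-q[3];print(np.degrees(np.arctan2(e[1],e[0])),np.linalg.norm(e),np.linalg.norm(q[0]-q[1])); e=q[1]-q[2];print(np.degrees(np.arctan2(e[1],e[0])))
e=q[1]-q[0];a=np.arctan2(e[1],e[0])+np.pi/2;print('yaw',np.degrees(a));m=(q[0]+q[1])/2;print('centre',m-0.04*np.array([np.cos(a),np.sin(a),0]))
rel([.6135,-.092,.04],down(np.radians(-1.)))
```

```text
[[ 0.4357 -0.1997  0.006 ]
 [ 0.48   -0.1972  0.006 ]
 [ 0.4823 -0.2656  0.006 ]
 [ 0.4386 -0.2799  0.006 ]]
92.06797321299725 0.08027112702475381 0.044363499000217216
91.95881675115126
yaw 93.13093680838107
centre [ 0.46000775 -0.23838249  0.006     ]
turn [0.1, -0.1, -0.0] shift [99.0, 56.7, -1.4]
```

```bash
python3 -m inch '[[[0,0,0],[20,40,-1],0.7],[[0,0,0],[60,57,-1.4],0.7],[[0,0,0],[99,57,-1.4],0.7],[[0,0,0],[118,57,-1.4],0.7],[[0,0,0],[128,57,-1.4],0.7],[[0,0,0],[128,57,-1.4],0.7]]' 25
python3 - <<'E'
from h import *
rel([.6135,-.092,.003],down(np.radians(-1.)))
E
```

```text
clock: 6.15
position: [0.6136, -0.0919, 0.0114]
ee_rot: [0.006, 0.708, -0.006, 0.707]
ft_force: [1.0, -0.2, -0.4]
grip_width: 0.507
turn [0.1, -0.1, -0.0] shift [8.4, -0.1, -0.1]
```

```bash
python3 -m inch '[[[0,0,0],[4,0,0],0.7],[[0,0,0],[6,0,0],0.7],[[0,0,0],[7.5,0,0],0.7],[[0,0,0],[8.5,0,0],0.7],[[0,0,0],[8.5,0,0],0.7]]' 25
```

```text
clock: 6.78
position: [0.6137, -0.0918, 0.0032]
ee_rot: [0.006, 0.708, -0.006, 0.707]
ft_force: [-1.1, 0.3, 3.0]
grip_width: 0.504
```

```bash
python3 -m inch '[[[0,0,0],[0.3,0,0],0.4],[[0,0,0],[0,0,0],0.35],[[0,0,0],[0,0,0],0.35],[[0,0,0],[-10,0,0],0.35],[[0,0,0],[-50,0,0],0.35],[[0,0,0],[-100,0,0],0.35],[[0,0,0],[-137,0,0],0.35],[[0,0,0],[-137,0,0],0.35]]' 25
python3 - <<'E'
from h import *
o,c=snap('wrist','w6.png',1.5);print(o['position'])
# pick 2: single plate
a=np.radians(92.4);C=np.array([.4595,-.2385]);p=C+.008*np.array([np.cos(a),np.sin(a)]);print(p)
rel([p[0],p[1],.14],down(a-np.pi/2));rel([p[0],p[1],.003],down(a-np.pi/2))
E
```

```text
clock: 7.78
position: [0.6157, -0.0925, 0.1441]
ee_rot: [0.006, 0.705, -0.006, 0.709]
ft_force: [0.4, 0.8, -0.3]
grip_width: 0.648
[ 0.61569822 -0.09249295  0.1441349 ]
[ 0.45916499 -0.23050702]
turn [-3.3, 0.1, -0.0] shift [1.6, -141.0, -153.2]
turn [-3.3, 0.1, -0.0] shift [138.6, -141.1, -153.4]
```

View pics/w6.png

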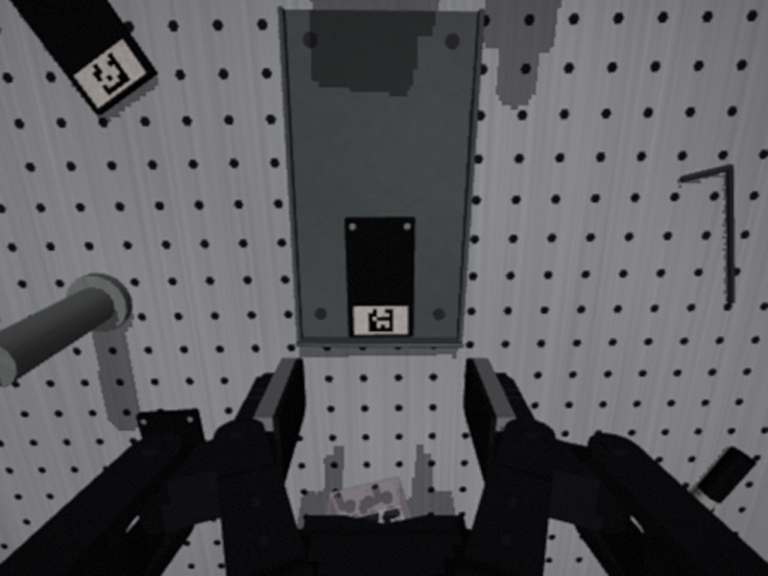

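Plate 1 lies in the tray at (345-414, 219-337), label at the wall, straight.

```bash
python3 - <<'E'
from h import *
d=np.load('pics/w6.png.npz');c={k:d[k] for k in d.files};T=camT(c,dict(ee_rot=d['rot'],position=d['pos']))
q=ray(c,T,np.array([(345,219),(414,219),(413,337),(349,337)])/1.5,.009);print(q.round(4),q.mean(0).round(4),np.linalg.norm(q[1]-q[0]),np.linalg.norm(q[1]-q[2]))
w=ray(c,T,np.array([(302,340),(460,340)])/1.5,.003);print(w.round(4))
t=ray(c,T,np.array([(282,10),(482,10)])/1.5,.01);print(t.round(4))
E
python3 -m inch '[[[-1,0,0],[1,-40,-45],0.3],[[-2,0,0],[1,-80,-90],0.3],[[-3.3,0,0],[1,-120,-135],0.3],[[-3.3,0,0],[20,-141,-153],0.3],[[-3.3,0.1,0],[70,-141,-153.3],0.3],[[-3.3,0.1,0],[105,-141,-153.3],0.3],[[-3.3,0.1,0],[120,-141,-153.3],0.3],[[-3.3,0.1,0],[120,-141,-153.3],0.3]]' 25
python3 - <<'E'
from h import *
o,c=snap('wrist','w7.png',1.5)
rel([.4592,-.2305,.0015],down(np.radians(2.4)))
E
```

```text
[[ 0.5924 -0.0608  0.009 ]
 [ 0.6351 -0.0615  0.009 ]
 [ 0.6347 -0.1414  0.009 ]
 [ 0.5916 -0.1406  0.009 ]] [ 0.6134 -0.1011  0.009 ] 0.04270581551950467 0.07987661883426178
[[ 0.5585 -0.145   0.003 ]
 [ 0.6676 -0.1471  0.003 ]]
[[0.5636 0.0527 0.01  ]
 [0.6712 0.051  0.01  ]]
clock: 8.82
position: [0.4586, -0.2304, 0.021]
ee_rot: [-0.014, 0.708, 0.015, 0.706]
ft_force: [-0.3, -0.9, 1.1]
grip_width: 0.7
turn [-0.0, -0.0, -0.0] shift [20.5, 0.2, -0.2]
```

View pics/w7.png

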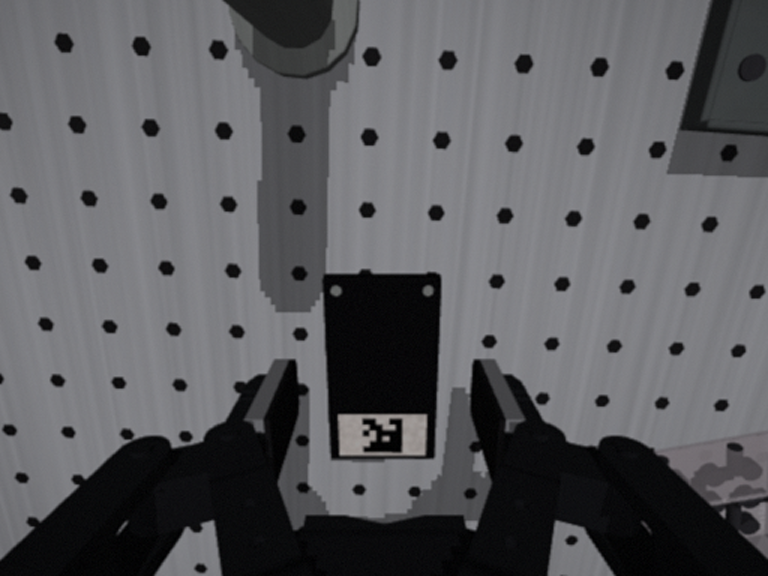

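```bash
python3 -m inch '[[[0,0,0],[12,0,0],0.3],[[0,0,0],[19.5,0,0],0.3],[[0,0,0],[19.5,0,0],0.3],[[0,0,0],[19.5,0,0],0.7],[[0,0,0],[19.5,0,0],0.7],[[0,0,0],[19.5,0,0],0.7],[[0,0,0],[19.5,0,0],0.7]]' 25
python3 -m inch '[[[0,0,0],[-5,0,0],0.7],[[0,0,0],[-30,0,0],0.7],[[0,0,0],[-80,0,0],0.7],[[0,0,0],[-130,0,0],0.7],[[0,0,0],[-130,0,0],0.7],[[0,0,0],[-130,0,0],0.7]]' 25
python3 - <<'E'
from h import *
o,c=snap('wrist','w8.png',1.5);Q=cloud(c,c['T_tool_cam']);print(Q[205:300:15,256].round(4))
E
```

```text
clock: 9.75
position: [0.4595, -0.2308, 0.0029]
ee_rot: [-0.014, 0.707, 0.015, 0.707]
ft_force: [-2.8, 1.7, 6.3]
grip_width: 0.498
clock: 10.5
position: [0.4594, -0.2305, 0.1326]
ee_rot: [-0.014, 0.707, 0.015, 0.707]
ft_force: [-0.3, 0.6, -1.7]
grip_width: 0.489
[[-0.0026  0.0253 -0.0004]
 [-0.0024  0.0171 -0.0004]
 [-0.004   0.0095 -0.0004]
 [-0.0032  0.0004 -0.0004]
 [-0.0026 -0.009  -0.0004]
 [-0.0028 -0.0182 -0.0004]
 [-0.0046 -0.0265 -0.0004]]
```

View pics/w8.png

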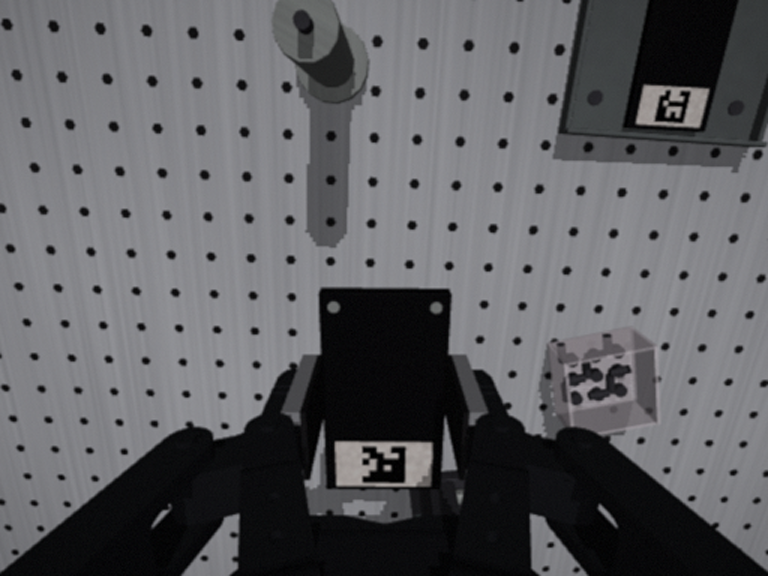

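```bash
cat >> h.py <<'E'
def tilted(yawx,th):
    # tool y = plate x at heading yawx, pitched down th
    y=np.array([np.cos(yawx)*np.cos(th),np.sin(yawx)*np.cos(th),-np.sin(th)]);z=np.array([np.sin(yawx),-np.cos(yawx),0.]);return np.c_[np.cross(y,z),y,z]
E
python3 - <<'E'
from h import *
d=np.load('pics/w8.png.npz');c={k:d[k] for k in d.files}
q=toolray(c,np.array([(320,290),(450,290),(440,487),(325,487)])/1.5,-.003);print(q.round(4),q.mean(0))
g=np.array([.003,q[:,1].mean(),q[:,2].mean()])
a=np.radians(89);Rt=tilted(a,.125)
C=np.array([.6134,-.101,0])+.048*np.array([np.cos(a),np.sin(a),0]);C[2]=.008
tcp=C-Rt@g;print('tcp',tcp)
for dz in (.12,.03,.01,0): rel(tcp+[0,0,dz],Rt)
E
```

```text
[[-0.003   0.0316 -0.0213]
 [-0.003   0.0316  0.0212]
 [-0.003  -0.0479  0.021 ]
 [-0.003  -0.0479 -0.023 ]] [-0.003      -0.00814572 -0.00053145]
tcp [ 0.61491667 -0.04456169  0.00996103]
turn [3.4, 0.1, -7.2] shift [2.1, 179.3, 163.5]
turn [3.4, 0.1, -7.2] shift [92.1, 179.2, 163.6]
turn [3.4, 0.1, -7.2] shift [112.1, 179.1, 163.6]
turn [3.4, 0.1, -7.2] shift [122.1, 179.1, 163.6]
```

```bash
python3 -m inch '[[[0.5,0,-1],[0,30,45],0.7],[[1,0,-2],[0,70,90],0.7],[[1.5,0,-4],[0,110,130],0.7],[[2.5,0,-6],[2,150,163],0.7],[[3.4,0.1,-7.2],[20,179,163.5],0.7],[[3.4,0.1,-7.2],[60,179,163.5],0.7],[[3.4,0.1,-7.2],[95,179,163.5],0.7],[[3.4,0.1,-7.2],[110,179,163.5],0.7],[[3.4,0.1,-7.2],[110,179,163.5],0.7]]' 25
python3 - <<'E'
from h import *
o,c=snap('wrist','w9.png',1.5)
rel([.6149,-.0446,.0100],tilted(np.radians(89),.125))
E
```

```text
clock: 11.68
position: [0.6139, -0.0451, 0.0209]
ee_rot: [-0.038, 0.707, -0.051, 0.705]
ft_force: [0.7, -0.7, 0.7]
grip_width: 0.493
turn [-0.1, 0.0, -0.0] shift [12.1, 2.1, 0.0]
```

View pics/w9.png

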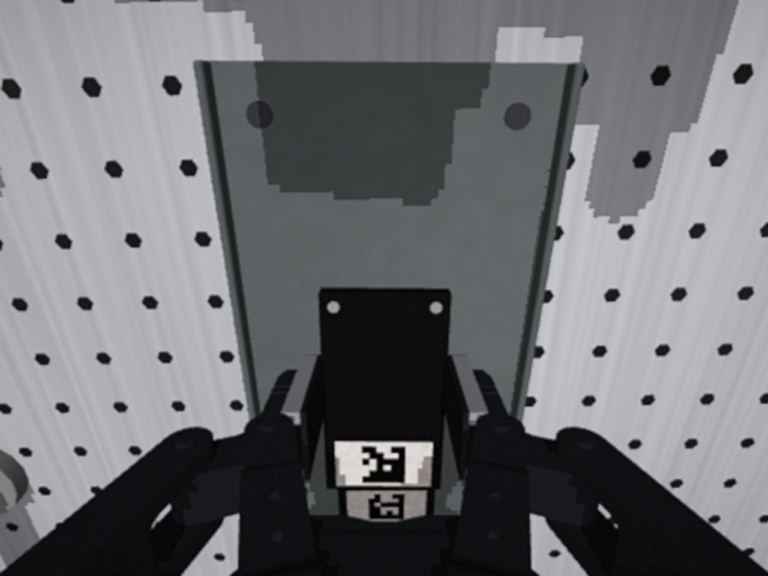

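```bash
python3 -m inch '[[[0,0,0],[6,1,0],0.7],[[0,0,0],[9,1.6,0],0.7],[[0,0,0],[11,2,0],0.7],[[0,0,0],[12,2.1,0],0.7],[[0,0,0],[12,2.1,0],0.7]]' 25
```

```text
clock: 12.35
position: [0.6149, -0.0445, 0.0102]
ee_rot: [-0.038, 0.706, -0.051, 0.706]
ft_force: [-0.2, 0.8, 0.6]
grip_width: 0.488
```

```bash
python3 -m inch '[[[0,0,0],[0.7,0.1,0],0.7],[[0,0,0],[1.2,0.2,0],0.7],[[0,0,0],[1.2,0.2,0],0.7]]' 25
```

```text
clock: 12.72
position: [0.615, -0.0445, 0.0099]
ee_rot: [-0.037, 0.706, -0.051, 0.706]
ft_force: [-4.5, 1.1, 10.8]
grip_width: 0.493
```

Contact (about 11 N). Releasing and backing straight off along the tool axis.

```bash
python3 -m inch '[[[0,0,0],[-0.6,0,0],0.4],[[0,0,0],[-0.6,0,0],0.35],[[0,0,0],[-0.6,0,0],0.35],[[0,0,0],[-12,0,0],0.35],[[0,0,0],[-40,0,0],0.35],[[0,0,3],[-80,0,0],0.35],[[0,0,7],[-120,-10,0],0.35],[[0,0,7],[-120,-10,0],0.35]]' 25
python3 - <<'E'
from h import *
o,c=snap('wrist','w10.png',1.5);print(o['position'])
a=np.clip(cv2.resize(c['pixels'][120:290,190:330],None,fx=3.5,fy=3.5,interpolation=cv2.INTER_CUBIC).astype(float)*2,0,255).astype(np.uint8);cv2.imwrite('pics/w10a.png',a[:,:,::-1])
E
```

```text
clock: 13.72
position: [0.617, -0.0422, 0.1348]
ee_rot: [0.007, 0.704, -0.008, 0.71]
ft_force: [-0.2, -0.5, -0.5]
grip_width: 0.653
[ 0.61699782 -0.0422146   0.13477844]
```

View pics/w10.png

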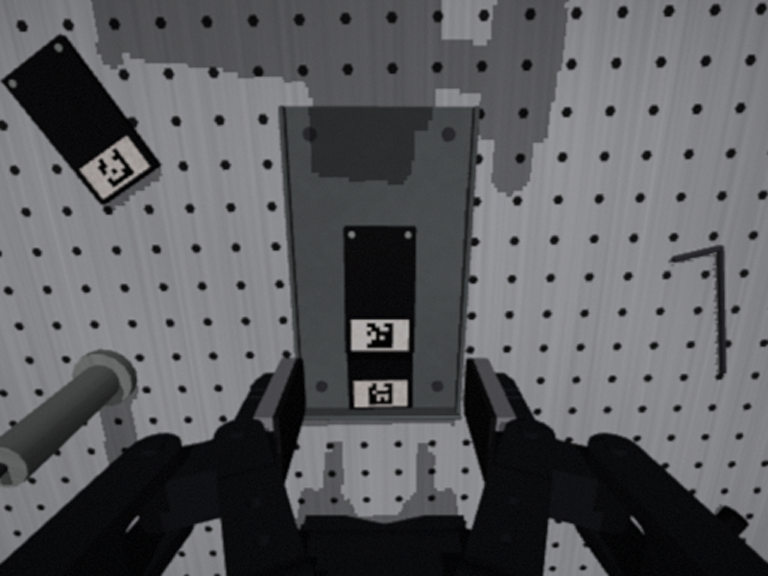

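View pics/w10a.png

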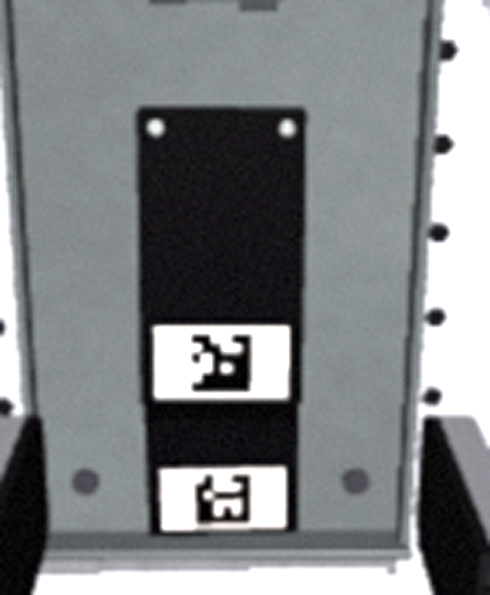

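Run:
```python
from h import *
d=np.load('pics/w10.png.npz');c={k:d[k] for k in d.files};T=camT(c,dict(ee_rot=d['rot'],position=d['pos']))
F=lambda p:(np.array(p)+.5)/3.5-.5+[190,120]
for z,p in [(.009,[(137,108),(305,108)]),(.019,[(144,403),(300,403)]),(.009,[(152,532),(295,532)]),(.003,[(45,533),(410,533)])]:
    q=ray(c,T,F(p),z);print(z,q.round(4).tolist())
P=cloud(c,T)
for v in range(155,270,8): print(v,P[v,250:258].mean(0).round(4))
a=np.clip(cv2.resize(c['pixels'][15:145,0:115],None,fx=4.5,fy=4.5,interpolation=cv2.INTER_CUBIC).astype(float)*1.7,0,255).astype(np.uint8);cv2.imwrite('pics/w10b.png',a[:,:,::-1])
```

```text
0.009 [[0.5938, -0.0131, 0.009], [0.637, -0.0141, 0.009]]
0.019 [[0.5924, -0.0921, 0.019], [0.6348, -0.0932, 0.019]]
0.009 [[0.5917, -0.1393, 0.009], [0.6339, -0.1404, 0.009]]
0.003 [[0.5589, -0.1427, 0.003], [0.6691, -0.1457, 0.003]]
155 [ 0.6159 -0.0177  0.0092]
163 [ 0.6157 -0.0248  0.0104]
171 [ 0.6155 -0.0321  0.0112]
179 [ 0.6154 -0.0394  0.0121]
187 [ 0.6152 -0.0469  0.0128]
195 [ 0.615  -0.0544  0.0138]
203 [ 0.6148 -0.0618  0.0153]
211 [ 0.6146 -0.0694  0.0161]
219 [ 0.6144 -0.077   0.0174]
227 [ 0.6142 -0.0846  0.0188]
235 [ 0.6139 -0.0981  0.0087]
243 [ 0.6136 -0.1068  0.0089]
251 [ 0.6134 -0.1158  0.009 ]
259 [ 0.6132 -0.1247  0.0094]
267 [ 0.613  -0.1338  0.0097]
```

View pics/w10b.png

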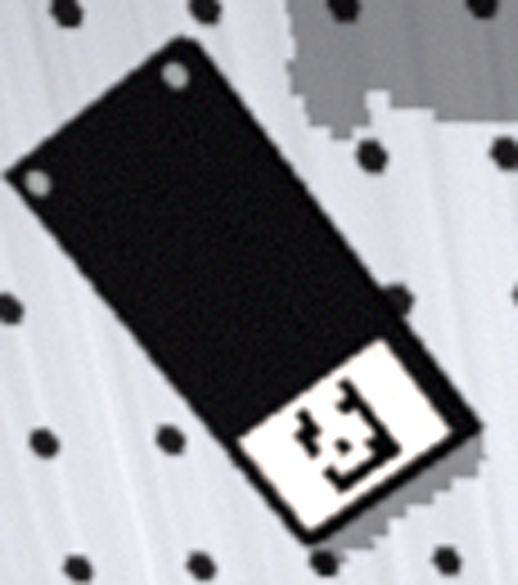

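Run:
```python
from h import *
d=np.load('pics/w10.png.npz');c={k:d[k] for k in d.files};T=camT(c,dict(ee_rot=d['rot'],position=d['pos']))
q=ray(c,T,(np.array([(5,175),(188,36),(483,428),(310,545)])+.5)/4.5-.5+[0,15],.006)
print(q.round(4),[np.linalg.norm(q[i]-q[(i+1)%4]).round(4) for i in range(4)],q.mean(0))
e=(q[0]+q[1]-q[2]-q[3]);a=np.arctan2(e[1],e[0]);print(np.degrees(a))
p=q.mean(0)+.008*np.array([np.cos(a),np.sin(a),0]);print(p)
for z in (.13,.03,.0025): rel([p[0],p[1],z],down(a-np.pi/2))
```

```text
[[0.4103 0.0712 0.006 ]
 [0.4491 0.0929 0.006 ]
 [0.4893 0.0247 0.006 ]
 [0.4511 0.0031 0.006 ]] [np.float64(0.0445), np.float64(0.0792), np.float64(0.0439), np.float64(0.0794)] [0.4499814  0.04797963 0.006     ]
120.71194120295281
[0.44589562 0.0548576  0.006     ]
turn [-31.9, 0.2, 0.2] shift [1.5, 92.1, -172.0]
turn [-31.9, 0.2, 0.2] shift [101.5, 92.3, -172.4]
turn [-31.9, 0.2, 0.2] shift [129.0, 92.4, -172.5]
```

```bash
python3 -m inch '[[[-8,0,0],[0,25,-45],0.3],[[-17,0,0],[0,50,-90],0.3],[[-26,0,0],[0,75,-135],0.3],[[-31.9,0.2,0.2],[10,92,-172],0.3],[[-31.9,0.2,0.2],[60,92,-172.3],0.3],[[-31.9,0.2,0.2],[100,92,-172.5],0.3],[[-31.9,0.2,0.2],[112,92,-172.5],0.3],[[-31.9,0.2,0.2],[112,92,-172.5],0.3]]' 25
python3 - <<'E'
from h import *
o,c=snap('wrist','w11.png',1.5)
rel([.4459,.0549,.0025],down(np.radians(30.7)))
E
```

```text
clock: 14.78
position: [0.4455, 0.0545, 0.0193]
ee_rot: [-0.188, 0.682, 0.187, 0.681]
ft_force: [0.8, -0.5, 0.1]
grip_width: 0.701
turn [0.0, 0.0, 0.0] shift [17.6, 0.5, -0.2]
```

View pics/w11.png

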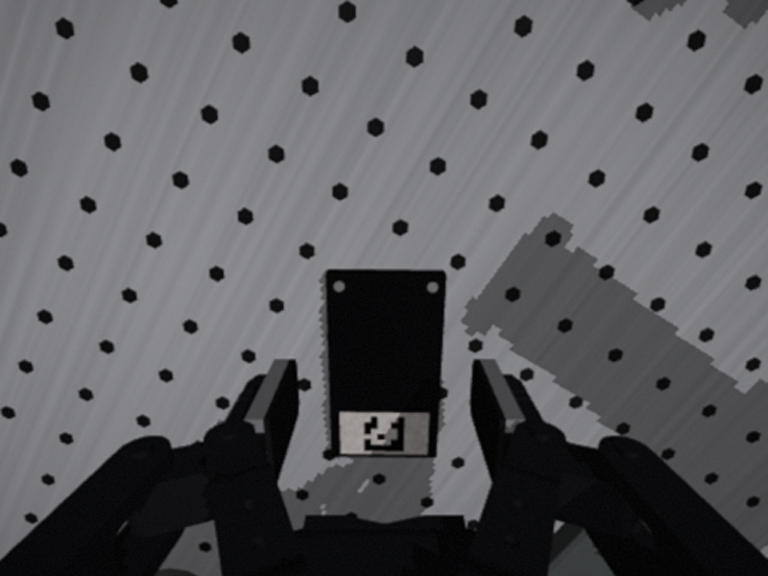

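The plate is centred between the pads at (327-445, 270-457). Gripping.

```bash
python3 -m inch '[[[0,0,0],[10,0.3,0],0.3],[[0,0,0],[17,0.5,0],0.3],[[0,0,0],[17,0.5,0],0.3],[[0,0,0],[17,0.5,0],0.7],[[0,0,0],[17,0.5,0],0.7],[[0,0,0],[17,0.5,0],0.7],[[0,0,0],[17,0.5,0],0.7]]' 25
python3 -m inch '[[[0,0,0],[-5,0,0],0.7],[[0,0,0],[-30,0,0],0.7],[[0,0,0],[-80,0,0],0.7],[[0,0,0],[-120,0,0],0.7],[[0,0,0],[-120,0,0],0.7],[[0,0,0],[-120,0,0],0.7]]' 25
python3 - <<'E'
from h import *
o,c=snap('wrist','w12.png',1.5);Q=cloud(c,c['T_tool_cam']);print(Q[205:300:15,256].round(4))
E
```

```text
clock: 15.7
position: [0.4462, 0.055, 0.0035]
ee_rot: [-0.187, 0.682, 0.187, 0.682]
ft_force: [-1.6, -0.7, 5.9]
grip_width: 0.485
clock: 16.45
position: [0.4458, 0.055, 0.1231]
ee_rot: [-0.187, 0.682, 0.187, 0.682]
ft_force: [-0.6, 0.2, -0.5]
grip_width: 0.484
[[-0.002   0.0255 -0.001 ]
 [-0.002   0.0173 -0.001 ]
 [-0.0022  0.009  -0.001 ]
 [-0.0015 -0.0002 -0.001 ]
 [-0.0022 -0.0088 -0.001 ]
 [-0.0022 -0.0182 -0.001 ]
 [-0.0014 -0.0285 -0.001 ]]
```

View pics/w12.png

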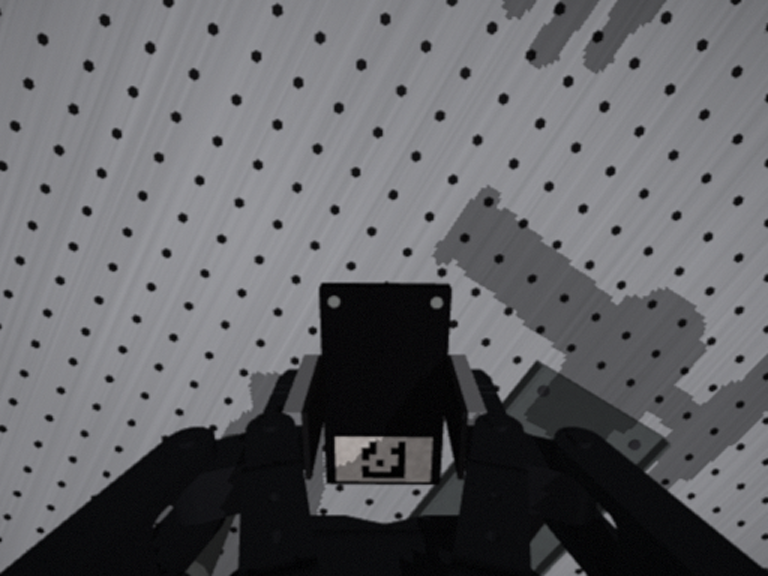

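Run:
```python
from h import *
d=np.load('pics/w12.png.npz');c={k:d[k] for k in d.files}
q=toolray(c,np.array([(320,284),(450,284),(441,483),(326,483)])/1.5,-.0025);print(q.round(4),q.mean(0))
g=np.array([.0035,q[:,1].mean(),q[:,2].mean()])
a=np.radians(89);Rt=tilted(a,.127)
C=np.array([.6155,-.005,.0081])
tcp=C-Rt@g;print('tcp',tcp)
for dz in (.12,.01,0): rel(tcp+[0,0,dz],Rt)
```

```text
[[-0.0025  0.0339 -0.0219]
 [-0.0025  0.0339  0.0206]
 [-0.0025 -0.0461  0.0208]
 [-0.0025 -0.0461 -0.0232]] [-0.0025     -0.00611041 -0.00094159]
tcp [0.61655496 0.00148708 0.01079788]
turn [31.7, 2.0, -7.1] shift [-8.2, -133.2, 119.8]
turn [31.7, 2.0, -7.1] shift [101.8, -133.3, 119.9]
turn [31.7, 2.0, -7.1] shift [111.8, -133.3, 119.9]
```

```bash
python3 -m inch '[[[8,0.5,-2],[0,-40,36],0.7],[[16,1,-4],[0,-80,72],0.7],[[24,1.5,-5.5],[0,-115,104],0.7],[[31.7,2,-7.1],[10,-133,120],0.7],[[31.7,2,-7.1],[50,-133,120],0.7],[[31.7,2,-7.1],[85,-133,120],0.7],[[31.7,2,-7.1],[99,-133,120],0.7],[[31.7,2,-7.1],[99,-133,120],0.7],[[31.7,2,-7.1],[99,-133,120],0.7]]' 25
python3 - <<'E'
from h import *
o,c=snap('wrist','w13.png',1.5)
rel([.6165,.0015,.0108],tilted(np.radians(89),.127))
E
```

```text
clock: 17.62
position: [0.6173, 0.0017, 0.0247]
ee_rot: [-0.038, 0.706, -0.051, 0.706]
ft_force: [-0.3, 0.5, 0.6]
grip_width: 0.481
turn [-0.0, 0.1, -0.0] shift [14.1, 1.4, -0.9]
```

View pics/w13.png

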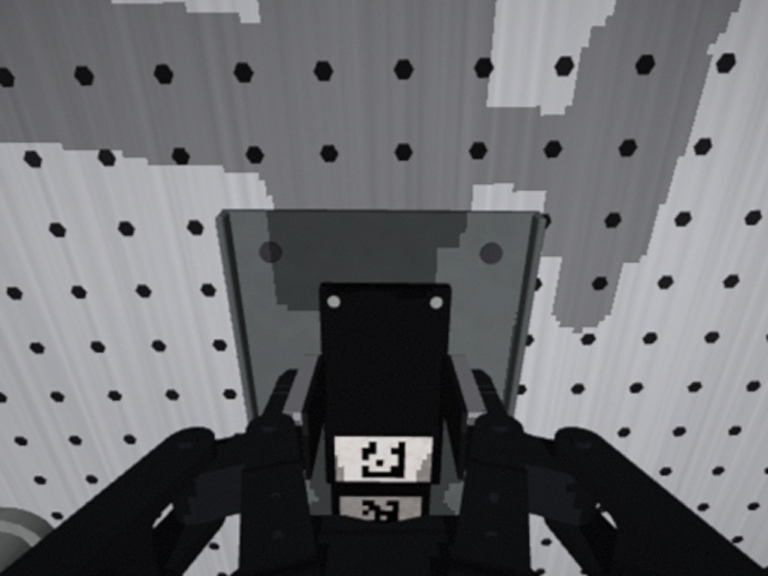

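```bash
python3 -m inch '[[[0,0,0],[8,0.8,-0.5],0.7],[[0,0,0],[12,1.2,-0.8],0.7],[[0,0,0],[14,1.5,-0.8],0.7],[[0,0,0],[14.5,1.6,-0.8],0.7],[[0,0,0],[14.5,1.6,-0.8],0.7]]' 25
```

```text
clock: 18.3
position: [0.6165, 0.0015, 0.0108]
ee_rot: [-0.038, 0.706, -0.051, 0.706]
ft_force: [-3.2, 1.0, 6.4]
grip_width: 0.482
```

Contact at the expected height (6 N). Releasing.

```bash
python3 -m inch '[[[0,0,0],[-0.4,0,0],0.4],[[0,0,0],[-0.4,0,0],0.35],[[0,0,0],[-0.4,0,0],0.35],[[0,0,0],[-12,0,0],0.35],[[0,0,0],[-40,0,0],0.35],[[0,0,3],[-80,0,0],0.35],[[0,0,7],[-120,-10,0],0.35],[[0,0,7],[-130,-20,0],0.35],[[0,0,7],[-130,-20,0],0.35]]' 25
python3 - <<'E'
from h import *
o,c=snap('wrist','w14.png',1.5);print(o['position'])
T=camT(c,o);P=cloud(c,T)
for v in range(130,300,8): print(v,P[v,250:258].mean(0).round(4))
E
```

```text
clock: 19.42
position: [0.6166, -0.0026, 0.1431]
ee_rot: [0.005, 0.706, -0.009, 0.708]
ft_force: [0.1, 0.6, -0.7]
grip_width: 0.65
[ 0.61655772 -0.00263608  0.14307372]
130 [0.6151 0.042  0.0024]
138 [0.6149 0.0347 0.0031]
146 [0.6148 0.0283 0.0097]
154 [0.6147 0.021  0.0107]
162 [0.6149 0.0215 0.0455]
170 [0.6144 0.0063 0.0127]
178 [ 0.6142 -0.0015  0.0128]
186 [ 0.614  -0.0089  0.0142]
194 [ 0.6138 -0.0166  0.0154]
202 [ 0.6137 -0.0242  0.0166]
210 [ 0.6135 -0.0321  0.0175]
218 [ 0.6133 -0.0398  0.0191]
226 [ 0.6131 -0.0507  0.0138]
234 [ 0.6129 -0.0588  0.0151]
242 [ 0.6127 -0.0673  0.016 ]
250 [ 0.6125 -0.0755  0.0175]
258 [ 0.6124 -0.084   0.0186]
266 [ 0.612  -0.0995  0.009 ]
274 [ 0.6117 -0.1092  0.0092]
282 [ 0.6115 -0.119   0.0095]
290 [ 0.6113 -0.1295  0.0091]
298 [ 0.6109 -0.1427  0.0056]
```

View pics/w14.png

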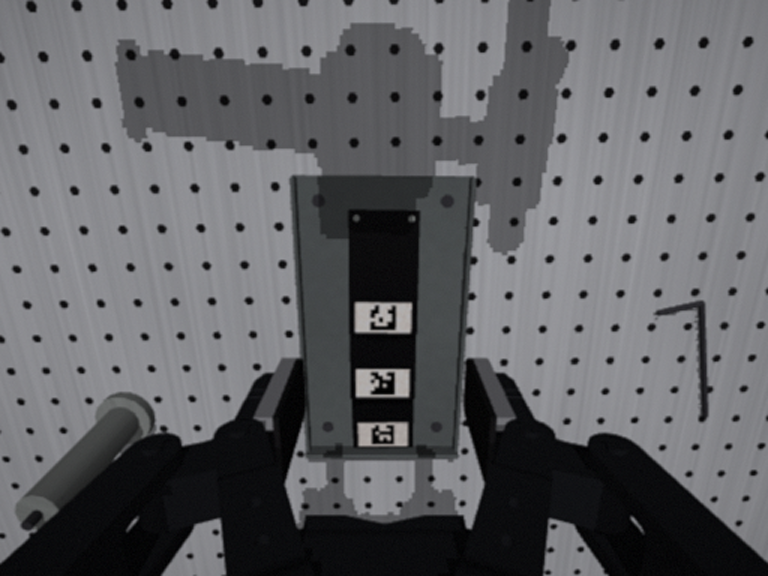

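The fan lies well: labels at (383, 318), (383, 383) and (382, 433), and the heights step as they should. Now I'll locate the scanner.

Run:
```python
from h import *
for n in ('top','scene'):
    d=np.load(f'pics/{n}0.png.npz');c={k:d[k] for k in d.files};T=camT(c);P=cloud(c,T)
    m=(P[...,2]>.14)&(P[...,2]<.26)&(P[...,0]>.45)&(P[...,0]<.75)&(P[...,1]>.15)&(P[...,1]<.45)&(c['range_z']>0)
    q=P[m];print(n,len(q),q.min(0).round(3),q.max(0).round(3))
    for x0 in np.arange(.45,.75,.02):
        s=q[(q[:,0]>=x0)&(q[:,0]<x0+.02)]
        if len(s)>3: print(x0.round(2),len(s),'y',s[:,1].min().round(3),s[:,1].max().round(3),'z',s[:,2].min().round(3),s[:,2].max().round(3))
d=np.load('pics/top0.png.npz');a=cv2.resize(d['pixels'][120:235,140:230],None,fx=5,fy=5,interpolation=cv2.INTER_CUBIC);a=np.clip(a.astype(float)*1.8,0,255).astype(np.uint8);cv2.imwrite('pics/tg.png',a[:,:,::-1])
d=np.load('pics/scene0.png.npz');a=cv2.resize(d['pixels'][150:300,300:420],None,fx=4,fy=4,interpolation=cv2.INTER_CUBIC);a=np.clip(a.astype(float)*1.8,0,255).astype(np.uint8);cv2.imwrite('pics/sg.png',a[:,:,::-1])
```

```text
top 2384 [0.45  0.176 0.14 ] [0.749 0.449 0.224]
0.45 74 y 0.37 0.448 z 0.142 0.182
0.47 202 y 0.261 0.448 z 0.14 0.199
0.49 143 y 0.262 0.427 z 0.146 0.195
0.51 90 y 0.26 0.294 z 0.174 0.194
0.53 104 y 0.243 0.291 z 0.158 0.195
0.55 113 y 0.24 0.288 z 0.157 0.194
0.57 151 y 0.182 0.285 z 0.142 0.198
0.59 351 y 0.181 0.294 z 0.143 0.212
0.61 298 y 0.179 0.296 z 0.157 0.214
0.63 206 y 0.176 0.294 z 0.164 0.215
0.65 58 y 0.217 0.276 z 0.164 0.202
0.67 135 y 0.216 0.422 z 0.14 0.195
0.69 246 y 0.214 0.438 z 0.14 0.224
0.71 162 y 0.212 0.449 z 0.142 0.222
0.73 51 y 0.423 0.449 z 0.164 0.202
scene 3320 [0.45 0.18 0.14] [0.75  0.45  0.221]
0.45 111 y 0.372 0.449 z 0.143 0.179
0.47 212 y 0.264 0.45 z 0.14 0.197
0.49 231 y 0.266 0.431 z 0.14 0.191
0.51 70 y 0.263 0.295 z 0.174 0.192
0.53 89 y 0.245 0.293 z 0.158 0.193
0.55 103 y 0.242 0.291 z 0.157 0.193
0.57 48 y 0.184 0.284 z 0.166 0.195
0.59 154 y 0.182 0.291 z 0.165 0.21
0.61 308 y 0.18 0.299 z 0.163 0.212
0.63 611 y 0.18 0.295 z 0.14 0.211
0.65 239 y 0.22 0.286 z 0.149 0.201
0.67 32 y 0.219 0.412 z 0.142 0.182
0.69 302 y 0.216 0.43 z 0.14 0.221
0.71 653 y 0.214 0.446 z 0.14 0.22
0.73 157 y 0.281 0.45 z 0.144 0.2
```

View pics/tg.png

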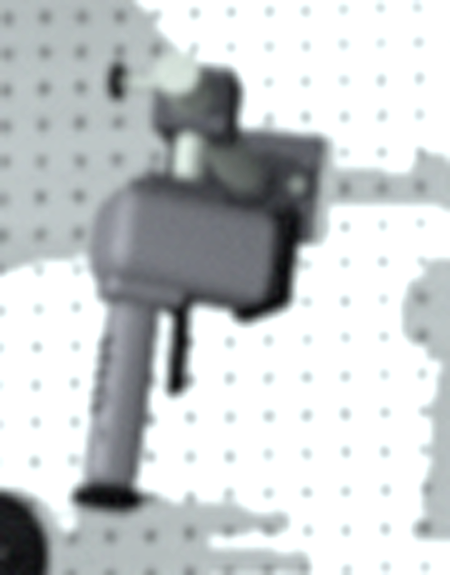

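View pics/sg.png

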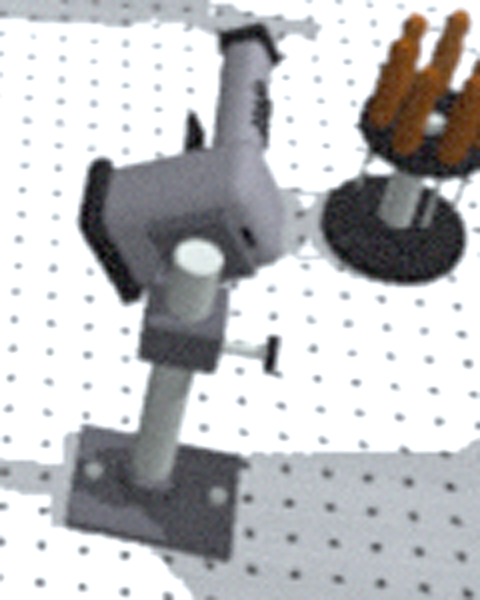

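```bash
cat >> h.py <<'E'
def gunR(deg):
    # deg: heading of gun y axis in world
    a=np.radians(deg);gy=np.array([np.cos(a),np.sin(a),0]);h=np.array([gy[1],-gy[0],0]);u=np.array([0,0,1.])
    gx=np.cos(np.pi/6)*h-.5*u;gz=np.cross(gx,gy);return np.c_[gx,gy,gz]
E
python3 - <<'E'
from h import *
print(gunR(-8.5).round(3))
Q=[]
for n in ('top','scene'):
    d=np.load(f'pics/{n}0.png.npz');c={k:d[k] for k in d.files};T=camT(c);P=cloud(c,T)
    m=(P[...,2]>.12)&(P[...,2]<.23)&(P[...,0]>.44)&(P[...,0]<.575)&(P[...,1]>.22)&(P[...,1]<.33)&(c['range_z']>0)
    q=P[m];
    # drop driver stand
    q=q[~((q[:,0]<.51)&(q[:,1]>.31))]
    best=None
    for deg in np.arange(-12,-4,.5):
        G=gunR(deg);g=q@G;s=g[(q[:,0]>.49)&(q[:,0]<.56)]
        # grip back face: x min spread along y
        bins=np.digitize(s[:,1],np.linspace(s[:,1].min(),s[:,1].max(),8))
        mn=[np.percentile(s[bins==b,0],10) for b in range(1,8) if (bins==b).sum()>8]
        print(n,deg,np.std(mn).round(5),end=' ')
    print()
    for deg in (-8.5,):
        G=gunR(deg);g=q@G
        for y0 in np.arange(g[:,1].min(),g[:,1].max(),.008):
            s=g[(g[:,1]>=y0)&(g[:,1]<y0+.008)]
            if len(s)>4: print(y0.round(3),len(s),'x',np.percentile(s[:,0],[2,50,98]).round(4),'z',np.percentile(s[:,2],[2,50,98]).round(4))
E
```

```text
[[-0.128  0.989 -0.074]
 [-0.857 -0.148 -0.495]
 [-0.5    0.     0.866]]
top -12.0 0.00141 top -11.5 0.0013 top -11.0 0.00112 top -10.5 0.00102 top -10.0 0.00094 top -9.5 0.00086 top -9.0 0.00079 top -8.5 0.00075 top -8.0 0.00073 top -7.5 0.00053 top -7.0 0.00055 top -6.5 0.00061 top -6.0 0.00072 top -5.5 0.00069 top -5.0 0.00083 top -4.5 0.00096 
0.426 47 x [-0.4071 -0.3948 -0.3757] z [-0.0329 -0.0082 -0.0028]
0.434 36 x [-0.4069 -0.3924 -0.3761] z [-0.0214 -0.0085 -0.0035]
0.442 34 x [-0.4047 -0.3945 -0.3799] z [-0.0226 -0.0102 -0.0064]
0.45 33 x [-0.4052 -0.3957 -0.3801] z [-0.0249 -0.0101 -0.0056]
0.458 32 x [-0.4054 -0.3948 -0.378 ] z [-0.0257 -0.0103 -0.0064]
0.466 32 x [-0.4056 -0.3947 -0.38  ] z [-0.0242 -0.0097 -0.0059]
0.474 35 x [-0.4062 -0.3961 -0.3815] z [-0.0275 -0.0107 -0.0061]
0.482 35 x [-0.4068 -0.3973 -0.3797] z [-0.0314 -0.0107 -0.0056]
0.49 40 x [-0.4066 -0.3926 -0.3625] z [-0.0285 -0.0115 -0.0065]
0.498 44 x [-0.4068 -0.3902 -0.3617] z [-0.0299 -0.0116 -0.0072]
0.506 47 x [-0.4067 -0.3907 -0.3614] z [-0.0294 -0.0121 -0.0067]
0.514 46 x [-0.4072 -0.3902 -0.3616] 
[... 543 characters left out ...]
-0.4055 -0.3972 -0.3806] z [-0.0251 -0.0124 -0.01  ]
0.45 23 x [-0.4057 -0.3963 -0.3817] z [-0.0262 -0.012  -0.0088]
0.458 26 x [-0.4064 -0.4014 -0.3847] z [-0.0287 -0.0126 -0.0102]
0.466 26 x [-0.4067 -0.3984 -0.381 ] z [-0.0284 -0.0125 -0.009 ]
0.474 27 x [-0.4074 -0.3983 -0.3824] z [-0.0317 -0.0123 -0.0089]
0.482 28 x [-0.4074 -0.3993 -0.3839] z [-0.0338 -0.013  -0.0087]
0.49 35 x [-0.408  -0.3979 -0.3656] z [-0.0338 -0.0124 -0.0089]
0.498 36 x [-0.4081 -0.3944 -0.3632] z [-0.0284 -0.0156 -0.0095]
0.506 48 x [-0.408  -0.3966 -0.3647] z [-0.0341 -0.0153 -0.0094]
0.514 43 x [-0.4079 -0.3979 -0.3649] z [-0.0363 -0.0158 -0.0091]
0.522 30 x [-0.4072 -0.3907 -0.3629] z [-0.0225 -0.0133 -0.0097]
```

Run:
```python
from h import *
G=gunR(-7.);Q=[]
for n in ('top','scene'):
    d=np.load(f'pics/{n}0.png.npz');c={k:d[k] for k in d.files};T=camT(c);P=cloud(c,T)
    m=(P[...,2]>.12)&(P[...,2]<.23)&(P[...,0]>.44)&(P[...,0]<.575)&(P[...,1]>.22)&(P[...,1]<.33)&(c['range_z']>0)
    q=P[m];q=q[~((q[:,0]<.51)&(q[:,1]>.31))];g=q@G
    s=g[(g[:,1]>.46)&(g[:,1]<.50)];k=g[(g[:,0]>s[:,0].min()+.03)&(g[:,1]>.48)]
    print(n,'back',np.percentile(s[:,0],[1,3,10]),'ztop',np.percentile(s[:,2],[80,90,97]),'ymin',g[:,1].min(),'trig front',np.percentile(k[:,0],[90,98]),'trig ymin',np.percentile(k[:,1],[1,3]))
```

```text
top back [-0.39543309 -0.39508585 -0.39419331] ztop [-0.00200826 -0.00096999  0.00010815] ymin 0.4353710623566027 trig front [-0.34987731 -0.34890993] trig ymin [0.50384339 0.50423339]
scene back [-0.39650499 -0.39624205 -0.39575107] ztop [-0.0043959  -0.00359427 -0.00254239] ymin 0.43563799703850536 trig front [-0.35145226 -0.35063711] trig ymin [0.504723   0.50522061]
```

Run:
```python
from h import *
G=gunR(-7.);O=G@np.array([-.3825,.515,-.0175]);print(O)
Rt=np.c_[-G[:,2],-G[:,1],-G[:,0]];print(np.linalg.det(Rt))
p=O+G@np.array([.005,0,.10]);print(p);rel(p,Rt)
print(R.from_matrix(R.from_quat(readout.get_obs()['ee_rot']).as_matrix().T@Rt).as_euler('xyz',degrees=True))
```

```text
[0.55259742 0.27470766 0.17609456]
1.0
[0.54597624 0.2207825  0.2601971 ]
turn [-81.9, -24.6, 22.2] shift [-119.5, 220.5, -74.0]
[-84.81744488  -2.95846971  30.13162694]
```

```bash
python3 -m inch '[[[-8,-2.4,2.2],[-40,10,-5],0.2],[[-17,-5.1,4.6],[-90,30,-10],0],[[-26,-7.8,7],[-119,60,-20],0],[[-35,-10.5,9.5],[-119,95,-32],0],[[-44,-13.2,11.9],[-119,130,-44],0],[[-53,-15.9,14.4],[-119,160,-54],0],[[-62,-18.6,16.8],[-119,190,-64],0],[[-71,-21.3,19.2],[-119,210,-70],0],[[-80,-24,21.7],[-119,220,-74],0],[[-81.9,-24.6,22.2],[-119,220,-74],0]]' 25
python3 - <<'E'
from h import *
o,c=snap('wrist','w15.png',1.5);print(o['position'],o['joint_pos'].round(2))
G=gunR(-7.);O=G@np.array([-.3825,.515,-.0175]);Rt=np.c_[-G[:,2],-G[:,1],-G[:,0]];rel(O+G@np.array([.005,0,.10]),Rt)
E
```

```text
clock: 20.72
position: [0.5446, 0.2216, 0.2573]
ee_rot: [-0.331, 0.374, 0.576, 0.647]
ft_force: [0.2, -0.2, -0.5]
grip_width: 1.001
[0.54462089 0.22163178 0.25729691] [-0.56  0.13  0.41  1.77 -0.6   1.18  1.51]
turn [0.1, -0.0, -0.2] shift [-2.6, -1.1, 1.3]
```

View pics/w15.png

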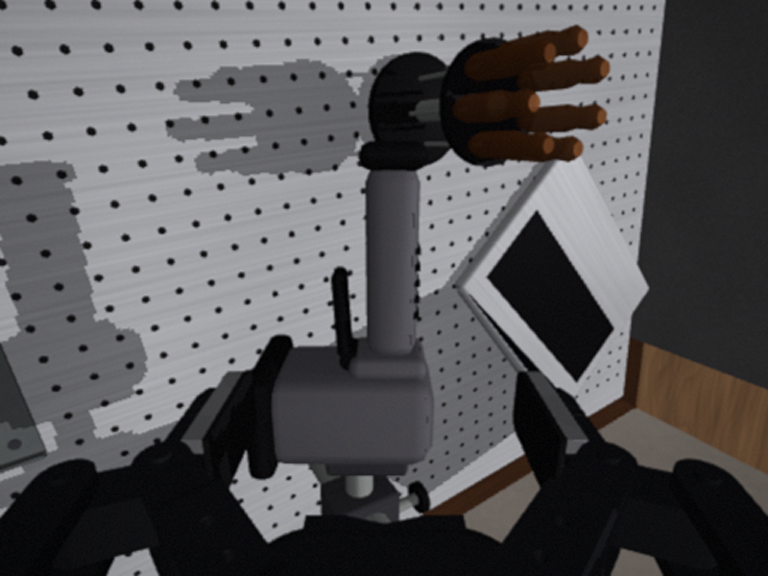

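The trigger blade stands at (341, 268) to (348, 365), the grip between columns 366 and 420, both upright in the image, so the heading is right. Measuring from the wrist depth.

Run:
```python
from h import *
d=np.load('pics/w15.png.npz');c={k:d[k] for k in d.files};T=camT(c,dict(ee_rot=d['rot'],position=d['pos']));P=cloud(c,T)
G=gunR(-7.);O=G@np.array([-.3825,.515,-.0175]);g=(P-O)@G
for v in range(100,245,8):
    row=g[v,215:300];m=(row[:,2]>-.03)&(row[:,2]<.03);u=np.where(m)[0]
    if len(u)==0: continue
    grp=np.split(u,np.where(np.diff(u)>1)[0]+1)
    print(v,[(int(k[0]+215),int(k[-1]+215),row[k,0].max().round(4),row[k,0].min().round(4),'y',np.median(row[k,1]).round(4),'z',np.median(row[k,2]).round(4)) for k in grp if len(k)>2])
```

```text
100 [(239, 242, np.float64(0.0198), np.float64(0.0175), 'y', np.float64(-0.0767), 'z', np.float64(0.0148)), (244, 246, np.float64(0.016), np.float64(0.0146), 'y', np.float64(-0.0768), 'z', np.float64(0.0165)), (248, 283, np.float64(0.0132), np.float64(-0.0122), 'y', np.float64(-0.0768), 'z', np.float64(0.0167))]
108 [(240, 282, np.float64(0.0191), np.float64(-0.0114), 'y', np.float64(-0.0713), 'z', np.float64(0.0167))]
116 [(245, 277, np.float64(0.0157), np.float64(-0.0084), 'y', np.float64(-0.0654), 'z', np.float64(0.0132))]
124 [(243, 279, np.float64(0.0173), np.float64(-0.0101), 'y', np.float64(-0.0598), 'z', np.float64(0.0144))]
132 [(243, 278, np.float64(0.0174), np.float64(-0.0094), 'y', np.float64(-0.0539), 'z', np.float64(0.0143))]
140 [(243, 278, np.float64(0.0175), np.float64(-0.0096), 'y', np.float64(-0.048), 'z', np.float64(0.0143))]
148 [(243, 278, np.float64(0.0175), np.float64(-0.0097), 'y', np.float64(-0.0419), 'z', np.float64(0.0145))]
156 [(243, 278, np.float64(0.0177), np.float64(-0.01), 'y', np.float64(-0.0358), 'z', np.float64(0.0144))]
164 [(243, 279, np.float64
[... 1076 characters left out ...]
oat64(0.0276), 'y', np.float64(0.0122), 'z', np.float64(0.0097)), (244, 276, np.float64(0.0172), np.float64(-0.0094), 'y', np.float64(0.0101), 'z', np.float64(0.0147))]
220 [(223, 233, np.float64(0.0349), np.float64(0.0273), 'y', np.float64(0.0196), 'z', np.float64(0.0092)), (244, 276, np.float64(0.0174), np.float64(-0.0096), 'y', np.float64(0.0173), 'z', np.float64(0.0143))]
228 [(224, 280, np.float64(0.0341), np.float64(-0.015), 'y', np.float64(0.0258), 'z', np.float64(0.0116))]
236 [(215, 282, np.float64(0.0449), np.float64(-0.0159), 'y', np.float64(0.0336), 'z', np.float64(0.0107))]
244 [(215, 284, np.float64(0.0427), np.float64(-0.0192), 'y', np.float64(0.037), 'z', np.float64(0.0185))]
```

Run:
```python
from h import *
G=gunR(-7.);O=G@np.array([-.3825,.515,-.0175]);Rt=np.c_[-G[:,2],-G[:,1],-G[:,0]]
for z in (.1,.03,-.019): rel(O+G@np.array([.008,-.003,z]),Rt)
```

```text
turn [0.1, -0.0, -0.2] shift [-2.6, 1.9, -1.7]
turn [0.1, -0.0, -0.2] shift [67.4, 1.6, -1.7]
turn [0.1, -0.0, -0.2] shift [116.4, 1.4, -1.7]
```

```bash
python3 -m inch '[[[0,0,-0.2],[0,2,-1.7],0],[[0,0,-0.2],[35,2,-1.7],0],[[0,0,-0.2],[67,1.6,-1.7],0],[[0,0,-0.2],[67,1.6,-1.7],0]]' 25
python3 - <<'E'
from h import *
o,c=snap('wrist','w16.png',1.5)
G=gunR(-7.);O=G@np.array([-.3825,.515,-.0175]);Rt=np.c_[-G[:,2],-G[:,1],-G[:,0]];rel(O+G@np.array([.008,-.003,-.019]),Rt)
Q=cloud(c,c['T_tool_cam'])
for v in range(130,250,6):
    row=Q[v,150:370];m=(row[:,0]<.08)&(row[:,0]>-.03)&(np.abs(row[:,2])<.04);u=np.where(m)[0]
    if len(u)<3: continue
    print(v,[(row[k,2].min().round(4),row[k,2].max().round(4),'x',np.median(row[k,0]).round(4),'y',np.median(row[k,1]).round(4)) for k in np.split(u,np.where(np.diff(u)>1)[0]+1) if len(k)>2])
E
```

```text
clock: 21.28
position: [0.5447, 0.2544, 0.1958]
ee_rot: [-0.332, 0.376, 0.576, 0.646]
ft_force: [-0.6, 0.3, -0.1]
grip_width: 1.0
turn [0.1, -0.1, -0.1] shift [48.6, -1.1, 0.3]
130 [(np.float64(-0.0067), np.float64(0.0172), 'x', np.float64(0.0154), 'y', np.float64(0.0615))]
136 [(np.float64(-0.0079), np.float64(0.0183), 'x', np.float64(0.0143), 'y', np.float64(0.0586))]
142 [(np.float64(-0.0084), np.float64(0.019), 'x', np.float64(0.0133), 'y', np.float64(0.0556))]
148 [(np.float64(-0.0084), np.float64(0.0191), 'x', np.float64(0.0136), 'y', np.float64(0.0524))]
154 [(np.float64(-0.0085), np.float64(0.0185), 'x', np.float64(0.0133), 'y', np.float64(0.0493))]
160 [(np.float64(-0.0085), np.float64(0.0186), 'x', np.float64(0.0131), 'y', np.float64(0.0461))]
166 [(np.float64(-0.0086), np.float64(0.0188), 'x', np.float64(0.0132), 'y', np.float64(0.0428))]
172 [(np.float64(-0.0087), np.float64(0.0192), 'x', np.float64(0.0136), 'y', np.float64(0.0394))]
178 [(np.float64(-0.0087), np.float64(0.0183), 'x', np.float64(0.0133), 'y', np.float64(0.0362))]
184 [(np.float64(-0.0087), np.float64(0.01
[... 1081 characters left out ...]
13), 'y', np.float64(0.0079))]
232 [(np.float64(-0.0276), np.float64(-0.0197), 'x', np.float64(0.0182), 'y', np.float64(0.0016)), (np.float64(-0.0085), np.float64(0.0095), 'x', np.float64(0.0125), 'y', np.float64(0.0043)), (np.float64(0.0124), np.float64(0.0199), 'x', np.float64(0.0149), 'y', np.float64(0.0032))]
238 [(np.float64(-0.027), np.float64(-0.0196), 'x', np.float64(0.0183), 'y', np.float64(-0.0024)), (np.float64(-0.0086), np.float64(0.0195), 'x', np.float64(0.0133), 'y', np.float64(0.0001))]
244 [(np.float64(-0.0273), np.float64(-0.0194), 'x', np.float64(0.0179), 'y', np.float64(-0.0062)), (np.float64(-0.0086), np.float64(0.0193), 'x', np.float64(0.0132), 'y', np.float64(-0.0037))]
```

View pics/w16.png

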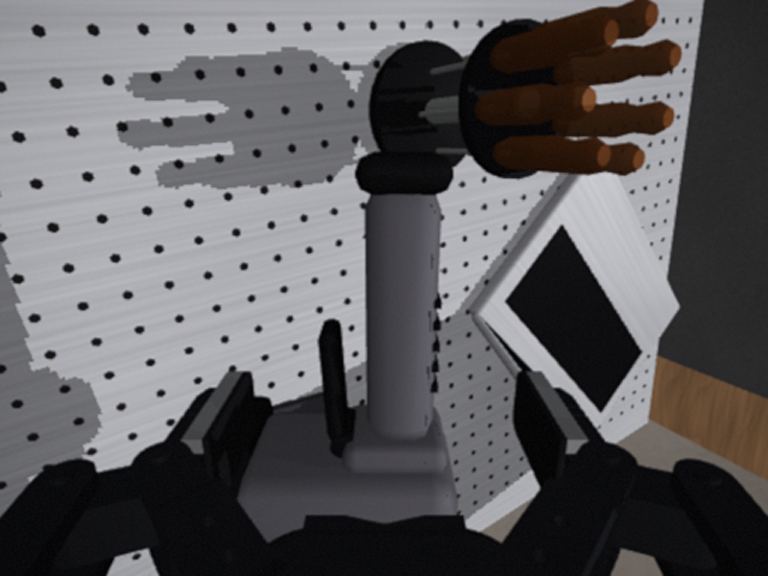

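```bash
python3 -m inch '[[[0,0,0],[25,-1,0],0],[[0,0,0],[42,-1.5,0],0],[[0,0,0],[48.5,-1.5,0],0],[[0,0,0],[48.5,-1.5,0],0],[[0,0,0],[48.5,-1.5,0],0]]' 25
python3 - <<'E'
from h import *
o,c=snap('wrist','w17.png',1.5);print(o['joint_velocities'].round(3),o['torque'].round(2))
E
```

```text
clock: 21.95
position: [0.5508, 0.2768, 0.1564]
ee_rot: [-0.332, 0.375, 0.574, 0.648]
ft_force: [0.2, -0.7, -0.4]
grip_width: 0.999
[ 0.001  0.    -0.001 -0.    -0.001 -0.001  0.002] [-0.48  0.05  0.02]
```

View pics/w17.png

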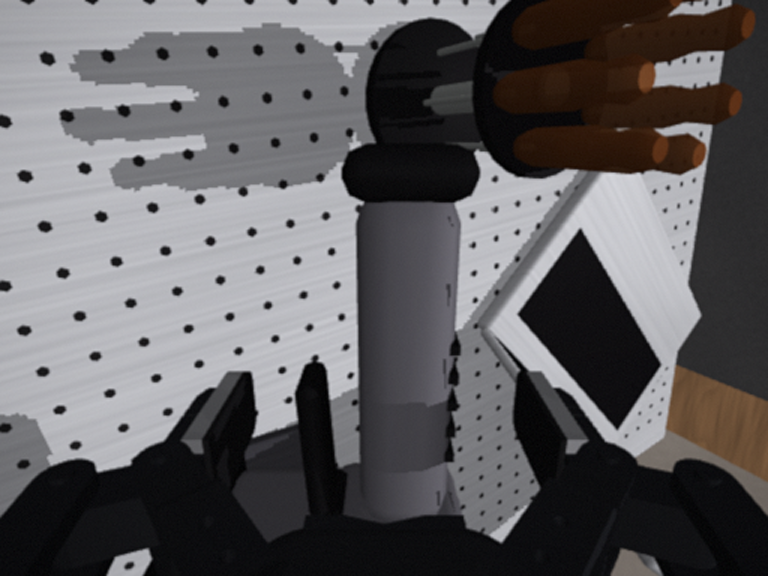

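The blade (300-345, 365-515) and grip (358-460) are between the open fingers, with no contact force. Squeezing.

```bash
python3 -m inch '[[[0,0,0],[0,0,0],0.3],[[0,0,0],[0,0,0],0.45],[[0,0,0],[0,0,0],0.55],[[0,0,0],[0,0,0],0.65],[[0,0,0],[0,0,0],0.7],[[0,0,0],[0,0,0],0.7]]' 30
python3 - <<'E'
from h import *
o,c=snap('wrist','w18.png',1.5);print(o['grip_width'],o['ft_force'])
E
```

```text
clock: 22.75
position: [0.5508, 0.278, 0.158]
ee_rot: [-0.331, 0.374, 0.575, 0.648]
ft_force: [-3.9, 1.3, 9.7]
grip_width: 0.429
0.42906311198933955 [-3.93238511  1.34214997  9.65138412]
```

View pics/w18.png

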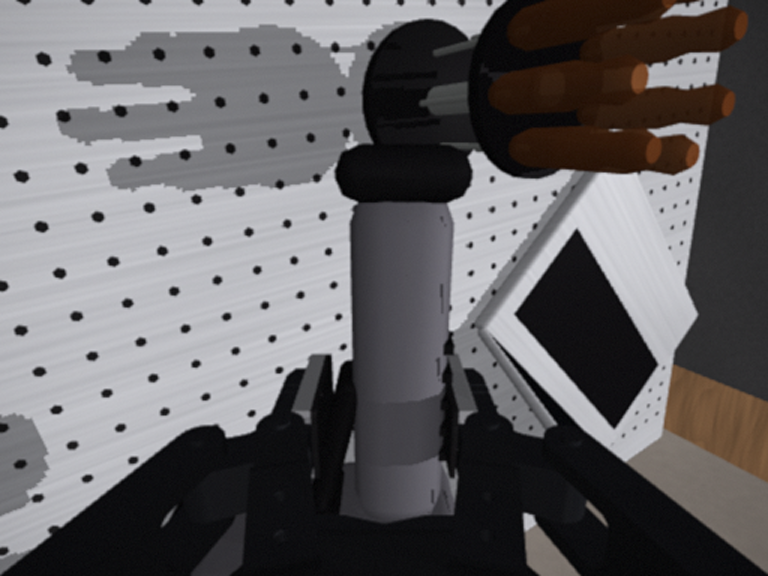

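```bash
python3 -m inch '[[[0,0,0],[0,0,0],0.75],[[0,0,0],[0,0,0],0.75],[[0,0,0],[0,0,0],0.75],[[0,0,0],[0,0,0],0.75],[[0,0,0],[0,0,0],0.75],[[0,0,0],[0,0,0],0.75],[[0,0,0],[0,0,0],0.75]]' 40
python3 - <<'E'
from h import *
o,c=snap('wrist','w18b.png',1.5)
a=np.clip(cv2.resize(c['pixels'][225:350,190:320],None,fx=4.5,fy=4.5,interpolation=cv2.INTER_CUBIC).astype(float)*2.5,0,255).astype(np.uint8);cv2.imwrite('pics/w18c.png',a[:,:,::-1])
E
```

```text
clock: 23.68
position: [0.5507, 0.2781, 0.1581]
ee_rot: [-0.331, 0.374, 0.575, 0.648]
ft_force: [-2.2, 0.6, 4.3]
grip_width: 0.419
```

View pics/w18c.png

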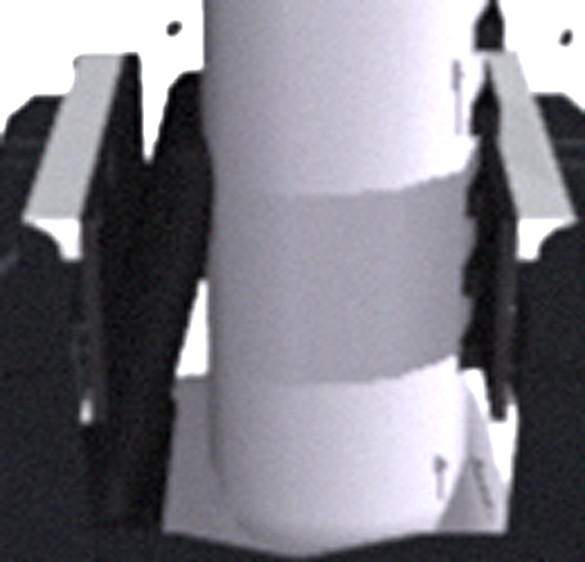

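The trigger is pressed right in, its tip almost on the grip, and the back finger bears on the grip. The opening changed only from 0.429 to 0.419 between 30 and 40 N, so it's at the stop. Releasing and retreating.

```bash
python3 -m inch '[[[0,0,0],[0,0,0],0.5],[[0,0,0],[0,0,0],0.2],[[0,0,0],[0,0,0],0],[[0,0,0],[0,0,0],0],[[0,0,0],[0,0,0],0],[[0,0,0],[0,0,0],0],[[0,0,0],[-20,0,0],0],[[0,0,0],[-50,0,0],0],[[0,0,0],[-50,0,0],0]]' 25
python3 - <<'E'
from h import *
o,c=snap('wrist','w19.png',1.5)
Q=cloud(c,c['T_tool_cam'])
for v in range(214,250,6):
    row=Q[v,150:370];m=(row[:,0]<.08)&(row[:,0]>-.03)&(np.abs(row[:,2])<.04);u=np.where(m)[0]
    if len(u)<3: continue
    print(v,[(row[k,2].min().round(4),row[k,2].max().round(4),'x',np.median(row[k,0]).round(4),'y',np.median(row[k,1]).round(4)) for k in np.split(u,np.where(np.diff(u)>1)[0]+1) if len(k)>2])
E
python3 -m inch '[[[0,0,0],[-40,0,0],0],[[0,0,0],[-80,0,0],0],[[0,0,0],[-100,0,0],0],[[0,0,0],[-100,0,0],0],[[0,0,0],[-100,0,0],0]]' 25
python3 - <<'E'
from h import *
snap('top','top1.png',1.5);snap('scene','scene1.png',1.5)
a,b=[np.load(f'pics/{n}.png.npz') for n in('top0','top1')]
d=cv2.absdiff(a['pixels'],b['pixels']).max(2);cv2.imwrite('pics/diff.png',np.uint8(d>40)*255)
s=np.load('pics/scene1.png.npz')['pixels'];cv2.imwrite('pics/s1c.png',cv2.resize(s[140:300,150:430],None,fx=2.8,fy=2.8,interpolation=cv2.INTER_CUBIC)[:,:,::-1])
E
```

```text
clock: 24.85
position: [0.5496, 0.2515, 0.2049]
ee_rot: [-0.332, 0.372, 0.574, 0.65]
ft_force: [-0.0, 0.9, -0.3]
grip_width: 1.002
214 [(np.float64(-0.0301), np.float64(-0.0227), 'x', np.float64(0.0266), 'y', np.float64(0.0096)), (np.float64(-0.0112), np.float64(0.0058), 'x', np.float64(0.0218), 'y', np.float64(0.0116)), (np.float64(0.0069), np.float64(0.0169), 'x', np.float64(0.023), 'y', np.float64(0.0111))]
220 [(np.float64(-0.0307), np.float64(-0.0226), 'x', np.float64(0.0269), 'y', np.float64(0.0055)), (np.float64(-0.0113), np.float64(0.017), 'x', np.float64(0.0222), 'y', np.float64(0.0075))]
226 [(np.float64(-0.0299), np.float64(-0.0223), 'x', np.float64(0.0266), 'y', np.float64(0.0016)), (np.float64(-0.0114), np.float64(-0.0056), 'x', np.float64(0.0233), 'y', np.float64(0.0031)), (np.float64(-0.0043), np.float64(0.0167), 'x', np.float64(0.0215), 'y', np.float64(0.0039))]
232 [(np.float64(-0.0294), np.float64(-0.0221), 'x', np.float64(0.0267), 'y', np.float64(-0.0026)), (np.float64(-0.0115), np.float64(0.0165), 'x', np.float64(0.022), 'y', np.float64(-0.0003))]
238 [(np.float64(-0.0299), np.float64(-0.0218), 'x', np.float64(0.0271), 'y', np.float64(-0.0069)), (np.float64(-0.0116), np.float64(0.0165), 'x', np.float64(0.0224), 'y', np.float64(-0.0046))]
244 [(np.float64(-0.0295), np.float64(-0.0217), 'x', np.float64(0.0271), 'y', np.float64(-0.0112)), (np.float64(-0.0116), np.float64(0.0169), 'x', np.float64(0.0222), 'y', np.float64(-0.0085))]
clock: 25.52
position: [0.5417, 0.2035, 0.2881]
ee_rot: [-0.331, 0.373, 0.575, 0.648]
ft_force: [0.5, 0.8, -0.4]
grip_width: 0.995
```

View pics/w19.png

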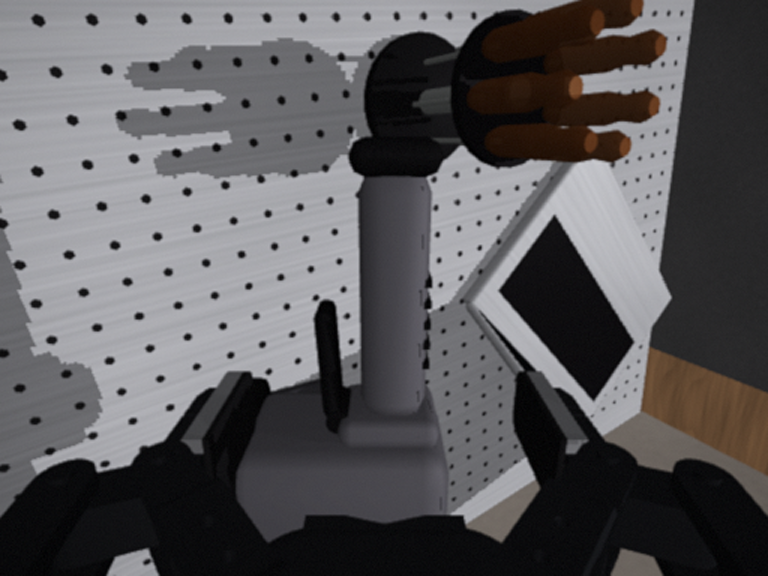

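View pics/top1.png

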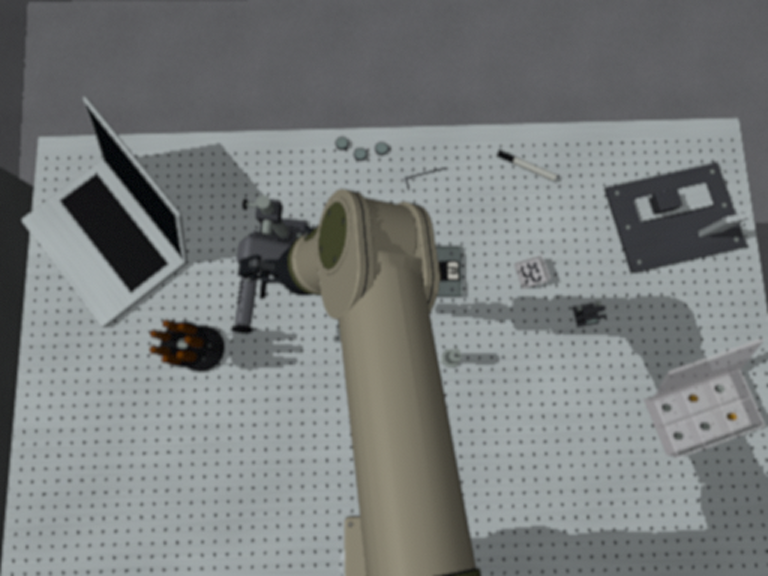

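View pics/s1c.png

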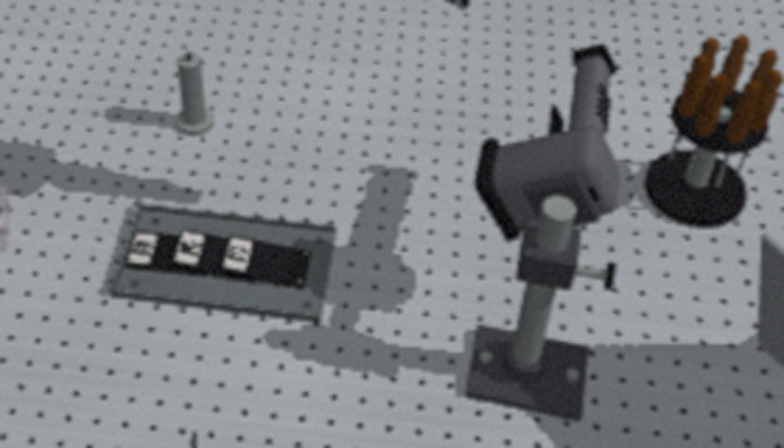

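View pics/diff.png

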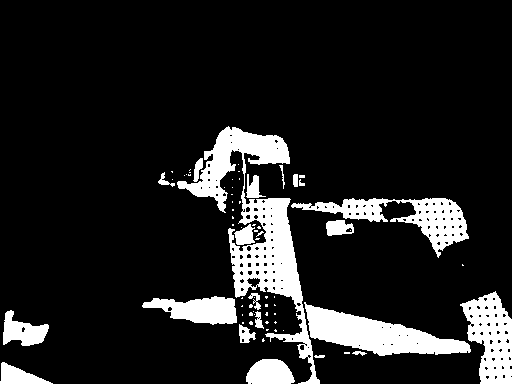

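All three labels are in view in the tray (scene crop: (143, 249), (189, 248), (238, 254)). The trigger is back out and the bystanders haven't moved. The arm is clear, so I'm handing in.

```bash
python3 -c "
from workcell import manip,readout
o=readout.get_obs();print(o['clock'],o['ft_force'],abs(o['joint_velocities']).max())
print(manip.hand_in())"
```

```text
25.625 [ 1.0430235  -0.53597171 -0.59827614] 0.005940285849559848
the job is handed in; nothing more can be done
None
```

The three plates are fanned in the tray, the scanner trigger has been squeezed and released, and the job is handed in at 25.6 s of the 72 s. The hand-in gives no verdict, so the results below are from my own checks.

- **Plates:** The first lies flat about 3–5 mm from the end wall. The next two overlap it in turn, each about 47 mm farther along and tilted about 0.13–0.14 rad. All three labels show, at the end-wall side.
- **Trigger:** I squeezed it together with the grip at 30–40 N and held it at least 0.9 s. The opening hardly changed between 30 and 40 N, so it was at its stop. I had no reading of the hinge angle itself. After release the trigger stood 18.4 mm clear of the grip, against 18.8 mm before, which is within measuring noise.
- **Bystanders:** The before-and-after top images show no visible shift of the post, mirror mount, screw pot or screwdriver stand. At the end the arm hung clear and still.
- **Contact forces:** Setting down the second plate pressed about 11 N on it for a moment, the highest wrist force I read; the first and third took about 3 and 6 N. No check failed.

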